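# Lay the fire-brick screen, load the hearth and start it

### The job

Get the soldering hearth ready for the silver cuff. Bricks shed dust, so first push the green-dotted end of the controller's red mains rocker down until it snaps over: that runs the extractor, and no brick may be lifted before it is on. Then lay every loose fire brick flat in running bond on the mortared row at the back of the hearth, each centred over the joint between the two bricks below it and in line with the row: fill all three places of the next course, and put any bricks left over on the course above by the same rule; stand the cuff on the middle of the grey honeycomb pad. When the wall is up and the cuff is in place, press the blue program key and then, once it is up again, the green start key, each fully down; leave the rocker on and the jar, the ring clamp and the marker where they are.

Things in the scene. Friction and masses are not known exactly. Their poses are not given: they have to be found in the camera images.
- hearth: Soldering hearth, fixed: a dark steel pan 370 x 200 mm with a 16 mm high rim, floor at z 8 mm. Origin: centre of its underside on the bench; x along the pan's length (along the brick row), y towards the row (left, at +66 mm), z up. A row of four cream fire bricks, each 84 long x 42 wide x 32 high, is mortared to the pan along y = +66 mm with 4 mm joints: brick centres at x = -132, -44, +44, +132 mm, joints at x = -88, 0, +88 mm, top face 40 mm above the bench.
- bed_a1 (a point): Where the centre of a brick belongs in the second course, over a joint of the course below: -88 mm along the hearth's x, on the row's centre line, 56 mm above the bench (brick centre half-way up). Axes as the hearth's.
- bed_a2 (a point): Where the centre of a brick belongs in the second course, over a joint of the course below: 0 mm along the hearth's x, on the row's centre line, 56 mm above the bench (brick centre half-way up). Axes as the hearth's.
- bed_a3 (a point): Where the centre of a brick belongs in the second course, over a joint of the course below: 88 mm along the hearth's x, on the row's centre line, 56 mm above the bench (brick centre half-way up). Axes as the hearth's.
- bed_b1 (a point): Where the centre of a brick belongs in the third course, over a joint of the course below: -44 mm along the hearth's x, on the row's centre line, 88 mm above the bench (brick centre half-way up). Axes as the hearth's. Used only for bricks left over when the second course is full.
- bed_b2 (a point): Where the centre of a brick belongs in the third course, over a joint of the course below: 44 mm along the hearth's x, on the row's centre line, 88 mm above the bench (brick centre half-way up). Axes as the hearth's. Used only for bricks left over when the second course is full.
- pad_top (a point): Centre of the top face of the grey honeycomb soldering pad (138 mm along the hearth's x, 108 mm along its y, top 18 mm above the bench), fixed in the pan in front of the row. Axes as the hearth's.
- brick_1_mid (a point): Loose cream fire brick, 84 x 42 x 32 mm, 0.15 kg or so; this is its centre, half-way up; x along its length, y across its width, z up as it lies. It lies flat on the grey board; either way round and either face up is the same. Up to two of the five bricks may be absent.
- brick_2_mid (a point): Loose cream fire brick, 84 x 42 x 32 mm, 0.15 kg or so; this is its centre, half-way up; x along its length, y across its width, z up as it lies. It lies flat on the grey board; either way round and either face up is the same. Up to two of the five bricks may be absent.
- brick_3_mid (a point): Loose cream fire brick, 84 x 42 x 32 mm, 0.15 kg or so; this is its centre, half-way up; x along its length, y across its width, z up as it lies. It lies flat on the grey board; either way round and either face up is the same. Up to two of the five bricks may be absent.
- brick_4_mid (a point): Loose cream fire brick, 84 x 42 x 32 mm, 0.15 kg or so; this is its centre, half-way up; x along its length, y across its width, z up as it lies. It lies flat on the grey board; either way round and either face up is the same. Up to two of the five bricks may be absent.
- brick_5_mid (a point): Loose cream fire brick, 84 x 42 x 32 mm, 0.15 kg or so; this is its centre, half-way up; x along its length, y across its width, z up as it lies. It lies flat on the grey board; either way round and either face up is the same. Up to two of the five bricks may be absent.
- cuff_mid (a point): Silver cuff bracelet, C-shaped band standing on its edge, 60 mm across, 22 mm high, about 60 g; this is its centre, 11 mm above its lower edge. z up; the opening of the C faces its +y, the closed middle of the band lies 27 mm from the centre along -y and can be pinched there, one finger inside (treat the band as 10 to 12 mm thick); so can its sides, 24 mm from the centre along +x and -x.
- board: Grey fibre-cement board, 240 x 290 x 10 mm, fixed, on which bricks and cuff lie at the start. Origin: centre of its underside; top 10 mm above the bench.
- controller: Hearth controller, fixed: grey box with black top, 100 (x) x 170 (y) x 35 mm high. Origin: centre of its underside; x away from the front, y to the left, z up. Red rocker on the left, blue key in the middle, green key on the right, all worked from above.
- rocker (a joint): Angle of the red mains rocker, 60 x 34 mm paddle: 0 off (end with the green dot stands up), 0.5 rad on (that end down). Sprung over centre: push the dotted end down past 0.25 rad (about 6 mm of travel, under 10 N) and it snaps to 0.5 and stays.
- rocker_on_end (a point): Top face of the rocker near its green-dotted end (the end at the controller's +x), where to push straight down; moves with the rocker.
- key_program (a joint): Travel of the blue program key: 0 up, 0.006 m fully down; springs back. About 5 N to the bottom.
- key_program_top (a point): Centre of the top of the blue key (24 mm across, 53 mm above the bench when up); press straight down.
- key_start (a joint): Travel of the green start key: 0 up, 0.006 m fully down; springs back. About 5 N to the bottom.
- key_start_top (a point): Centre of the top of the green key (24 mm across, 53 mm above the bench when up), 48 mm to the right of the blue one; press straight down.
- borax_jar: Bystander: glass jar with brown cap, 48 mm across, 65 mm high; origin at the centre of its underside.
- ring_clamp: Bystander: turned wooden ring clamp standing on end, 32 mm across, 122 mm high; origin at the centre of its underside.
- marker_pen: Bystander: black marker pen, 129 mm long, lying; origin at the centre of its underside.

How it is judged:
By the outcome, as a careful person would: the job done as asked, in the order asked, and still so for the second after the job is handed in, with the robot touching nothing.
Of brick_1, brick_2, brick_3, brick_4, brick_5 only 3 to 5 are there at a start; the rules pass over those that are not, and their reading is None.
At some moment in a run one of cuff may be knocked a few centimetres aside while the robot is not near it.
Once in a run the grip may slacken for a moment while it holds something.
It also fails if it takes over 210 s, if anything falls off the work surface, if the arm or the gripper's body presses on something with over 40 N, if the wrist force passes 120 N, or if a joint passes its speed limit or range.

### The arm

A 6-joint arm with a two-finger parallel gripper is mounted at the origin on a cart in front of the work surface, level with it; the furniture and walls round the work are solid. World frame = base frame: x ahead of the robot, y to its left, z up, the work surface at z = 0. Lengths are in m, angles in rad, forces in N, time in s.
With the tool pointing down it reaches from about 0.425 to 0.925 m from the base axis. Payload 12.5 kg.
Tool frame: the origin (TCP) lies at the very end of the fingers, on their centre line; the grasp point (between the pads) lies 19 mm behind it; z points along the fingers, x is the direction in which the jaws open and shut, and the axes are right-handed (so a half turn about z gives the same grasp; the last joint's range is limited). The gripper opens to 85 mm and grips with 20 to 120 N. Pads are 22 mm wide; open, the fingers measure 114 mm over their backs; the gripper's body (76 mm by 85 mm) begins 54 mm behind the grasp point. The pads swing forward as they close: fully open they stand 13 mm farther back than shut.
Start: joints at [-1.32, 0.491, 1.559, -0, 1.092, -0.106], TCP at [0.218, -0.586, 0.231] pointing down, gripper open.
Joint ranges: [-3.1, 3.1], [-0.84, 2.19], [0.05, 2.79], [-1.13, 4.28], [0.06, 2.93], [-2.69, 2.69]. Speed limits (rad/s): [2.22, 2.22, 2.79, 3.14, 3.14, 3.14].

### API

Orientations are given as a rotation vector (axis times angle).
In Python, from rig import status, capture, ticket gives the robot as it stands.
- The arm moves only by the tool carry_out, never from a script. Its argument "steps" is one flat list of numbers, 6 for each row, row after row: the shift along the world's x, y, z in units of 4 cm (1.0 is 4 cm), then the turn, a rotation vector about the world's x, y, z in units of 8 degrees (1.0 is 8 degrees). In form: [tx, ty, tz, wx, wy, wz, tx, ty, tz, wx, wy, wz, ...]. A call has 1 to 12 rows; each row shifts and turns the commanded pose from where the row before left it; what a row does not reach is not made up. A row lasts 1/8 s, in which the tool goes at most 62.5 mm and 10.7 degrees, less where a joint would pass 70% of its speed; a pose out of reach is approached as far as the arm can. A call with a number of a shift or a turn outside -1 to 1 is refused whole. A call with a gripper value outside its range is refused whole. "fingers" is the opening, from -1 (shut) to 1 (fully open), set as the call begins (left out, the last holds). The fingers move at their own pace and stop on an object; "squeeze" is the grip in N (left out, the last holds). Time passes only in rows, so rows that do not move let the fingers close. It gives the time, the measured TCP pose, the force and the opening at its end, in the units of the state.
- status.sense(): the state, without advancing time (a new reading comes with each control period).
- capture(name): name is "scene" or "top" or "wrist"; returns a dict with "pixels" (420x560x3 uint8, blue, green, red), "mtx" (3x3 intrinsics, pixels), "k1" (the pictures are not rectified: a ray, as slopes to the right and down, at radius r is drawn at 1 + k1 r^2 times it, then the intrinsics apply), "eye" and "rotation" of the camera in the world. Camera axes: x right, y up, looking along -z (the intrinsics and any distortion apply to the point x, -y, -z); pixel columns grow to the right and rows downward; lengths in m; the calibration is good to about 2 mm. A picture is of the moment at which its call begins. There is no depth.
- ticket.hand_in(): hands the job in, once; it reports no verdict.
The state is a dict: "time_s": time; "q": joint angles; "qvel": joint speeds; "joint_torque": joint torques, N m; "tool_pos": TCP position; "tcp_rot": TCP orientation; "ft_force": force on the tool from outside, world axes, zero at the start; "wrist_torque": the same for the moment, N m; "finger_gap": finger opening in m.
Only numpy, scipy, OpenCV 4.12 (cv2) and the standard library are available. Lean on these libraries where they do the work, as an engineer would, in place of code of your own. Each camera call takes 0.05 s, during which the arm holds its last target.

## Working session

There is one attempt and no reset: what is moved stays moved. The work goes in short steps, Python scripts to look and compute and a tool call to move; the robot and the scene stay as the last step left them, time stands still between calls to the robot, and variables do not carry over. Pictures are saved under pics/ and viewed, and the job is handed in when it is done.

Besides the shell and the picture viewer there is one more tool, called after "Call:" as a command line: name --argument value ..., lists and objects as JSON in quotes. carry_out: Moves the arm, as the interface text tells. Shifts and turns lie within -1 to 1; 1 stands for 4 cm of shift or 8 degrees of turn. Its arguments: {"type":"object","properties":{"steps":{"type":"array","items":{"type":"number","minimum":-1,"maximum":1}},"fingers":{"type":"number"},"squeeze":{"type":"number"}},"required":["steps"]}

```bash
ls; mkdir -p pics; cat > h.py <<'E'
import numpy as np, cv2
from rig import status, capture, ticket
def snap(n,out):
    c=capture(n); cv2.imwrite('pics/%s.png'%out,c['pixels'])
    np.savez('pics/%s.npz'%out,**{k:np.array(v) for k,v in c.items()}); return c
def load(out): return dict(np.load('pics/%s.npz'%out))
def ray(c,u,v):
    K=np.array(c['mtx']); k1=float(c['k1'])
    d=np.array([(u-K[0,2])/K[0,0],(v-K[1,2])/K[1,1]]); s=d.copy()
    for _ in range(30): s=d/(1+k1*(s@s))
    R=np.array(c['rotation']); return R@np.array([s[0],-s[1],-1.0])
def at(c,u,v,z):
    r=ray(c,u,v); e=np.array(c['eye']); return e+r*(z-e[2])/r[2]
def proj(c,p):
    R=np.array(c['rotation']); q=R.T@(np.array(p)-np.array(c['eye']))
    s=np.array([q[0],-q[1]])/-q[2]; s=s*(1+float(c['k1'])*(s@s)); K=np.array(c['mtx'])
    return np.array([K[0,0]*s[0]+K[0,2],K[1,1]*s[1]+K[1,2]])
E
python3 - <<'E'
from h import *
for n in ('scene','top','wrist'):
    c=snap(n,n+'0'); print(n,c['eye'],np.round(c['rotation'],3).tolist(),c['mtx'],c['k1'])
print(status.sense())
E
```

```text
pics
scene [-0.18096292 -0.53996768  0.58016859] [0.926, -0.584, -0.966] [[440.30415426   0.         285.70073395]
 [  0.         440.30415426 203.96611607]
 [  0.           0.           1.        ]] 0.014194216624561955
top [ 0.46382353 -0.1504638   1.38703467] [0.081, -0.073, -1.556] [[456.42517336   0.         280.52707311]
 [  0.         456.42517336 206.62315619]
 [  0.           0.           1.        ]] -0.05283496275248449
wrist [ 0.29550119 -0.55576255  0.37319291] [-0.287, 0.199, -1.203] [[363.95331969   0.         277.88102676]
 [  0.         363.95331969 210.01222432]
 [  0.           0.           1.        ]] -0.03378863593655812
{'time_s': 0.15, 'q': array([-1.31958610e+00,  4.91433953e-01,  1.55931006e+00,  7.94983828e-06,
        1.09171920e+00, -1.05585345e-01]), 'qvel': array([ 0.00215289, -0.0010054 , -0.00217174, -0.00039658, -0.00025573,
        0.00057043]), 'joint_torque': array([ 1.56171052e-03, -6.18708158e+01, -2.61689204e+01, -8.31901366e-05,
        3.19657302e-03,  4.14297556e-07]), 'tool_pos': array([ 0.21828559, -0.58546312,  0.23085379]), 'tcp_rot': array([-2.57991177e+00,  1.79166103e+00,  1.02729356e-03]), 'ft_force': array([-0.18316058, -0.07046593, -0.35607837]), 'wrist_torque': array([ 0.02736663,  0.01775677, -0.00226104]), 'finger_gap': 0.0855014957975802}
```

```bash
sed -i "s/R=np.array(c\['rotation'\])/R=cv2.Rodrigues(np.array(c['rotation'],float))[0]/" h.py; python3 - <<'E'
import cv2
for n in('scene0','top0'):
    i=cv2.imread(f'pics/{n}.png'); cv2.imwrite(f'pics/{n}b.png',cv2.resize(i,(800,600),interpolation=cv2.INTER_CUBIC))
E
```

```text
(no output)
```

View pics/top0.png

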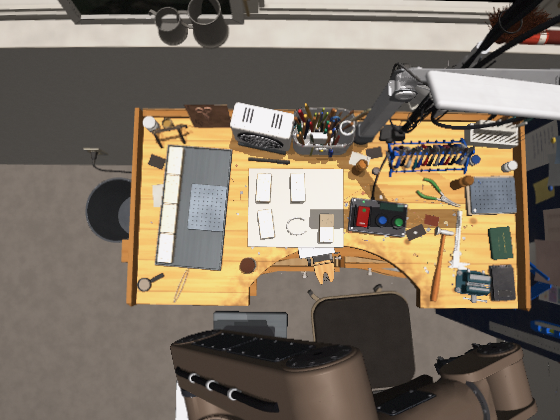

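View pics/scene0.png

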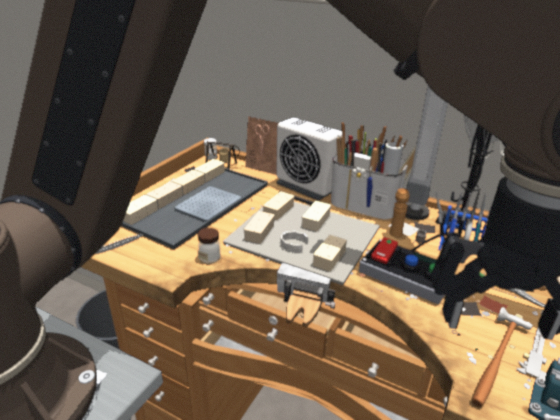

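View pics/wrist0.png

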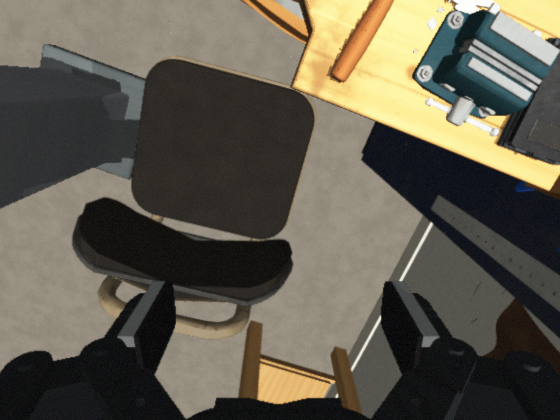

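```bash
python3 - <<'E'
import cv2
i=cv2.imread('pics/top0.png'); 
cv2.imwrite('pics/tz1.png',cv2.resize(i[155:260,240:350],None,fx=6,fy=5.7,interpolation=cv2.INTER_CUBIC))
cv2.imwrite('pics/tz2.png',cv2.resize(i[130:290,140:270],None,fx=3.7,fy=3.7,interpolation=cv2.INTER_CUBIC))
cv2.imwrite('pics/tz3.png',cv2.resize(i[180:260,340:420],None,fx=7,fy=7,interpolation=cv2.INTER_CUBIC))
i=cv2.imread('pics/scene0.png'); 
cv2.imwrite('pics/sz1.png',cv2.resize(i[170:320,200:460],None,fx=3,fy=3,interpolation=cv2.INTER_CUBIC))
E
```

```text
(no output)
```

View pics/tz1.png

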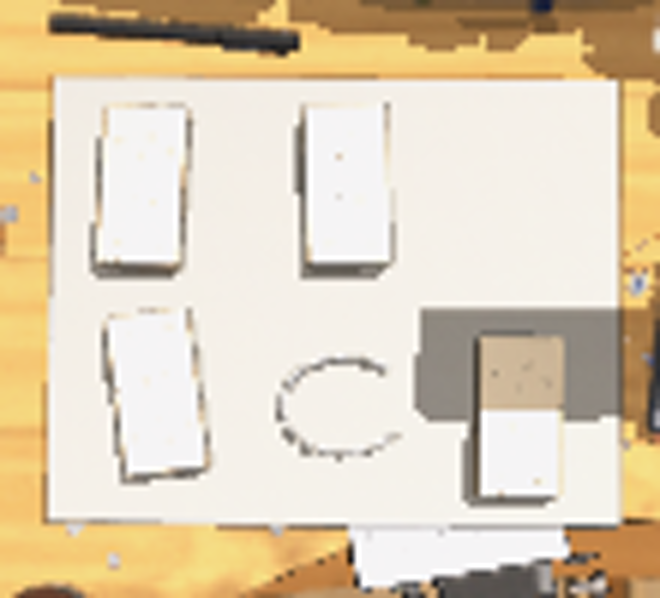

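View pics/tz2.png

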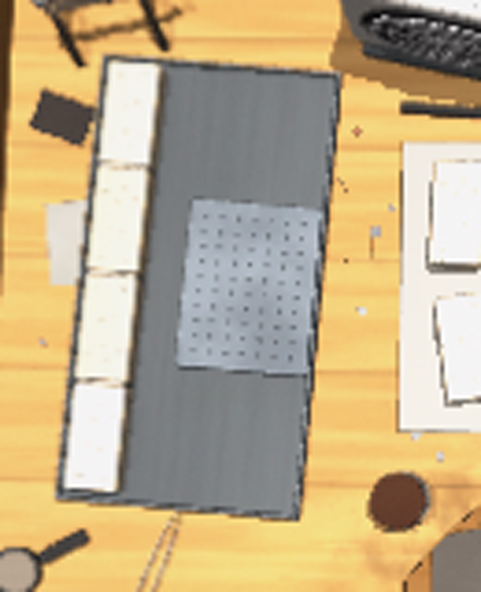

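View pics/tz3.png

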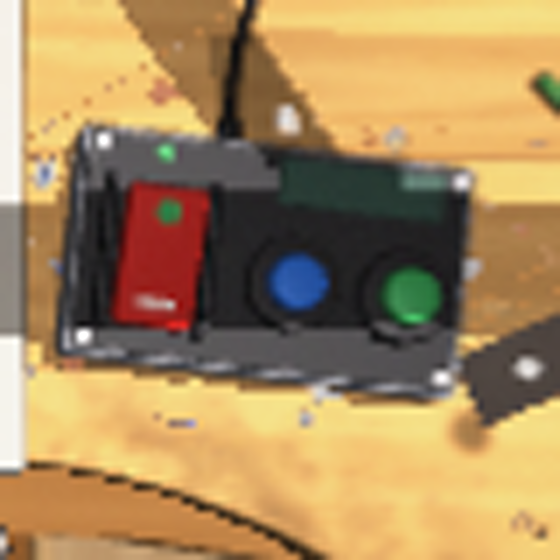

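View pics/sz1.png

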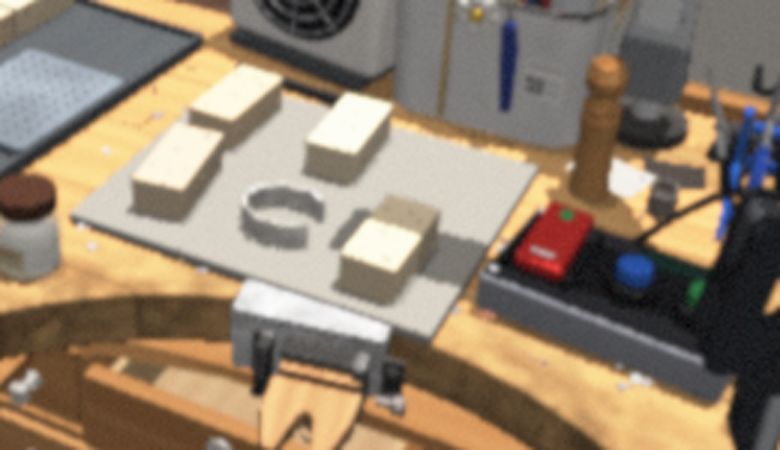

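```bash
python3 - <<'E'
from h import *
c=load('top0')
def z1(u,v): return 240+u/6,155+v/5.7
def z2(u,v): return 140+u/3.7,130+v/3.7
def z3(u,v): return 340+u/7,180+v/7
def P(l,f,pts,z):
    for p in pts: print(l,p,np.round(at(c,*[a-0.5+0.0 for a in f(*p)],z)[:2],4))
P('hearth rim',z2,[(107,57),(340,75),(298,520),(57,498)],.016)
P('row top',z2,[(105,60),(160,62),(118,493),(63,489)],.040)
P('pad',z2,[(190,198),(322,208),(310,374),(177,366)],.018)
P('board',z1,[(52,78),(618,80),(618,522),(47,520)],.010)
for n,pts in {'bTL':[(104,105),(188,105),(181,264),(95,262)],'bTM':[(303,105),(387,104),(392,264),(304,264)],'bBL':[(104,320),(190,310),(208,467),(127,480)],'bR':[(480,337),(564,337),(558,496),(480,496)]}.items(): P(n,z1,pts,.042)
P('cuff c',z1,[(340,410),(278,410)],.032)
P('ctl',z3,[(85,125),(470,168),(455,398),(60,352)],.035)
P('keys b,g, dot',z3,[(298,282),(412,295),(170,212)],.053)
P('jar',z2,[(398,502)],.065)
E
```

```text
hearth rim (107, 57) [0.7855 0.2046]
hearth rim (340, 75) [0.7722 0.01  ]
hearth rim (298, 520) [0.4067 0.0351]
hearth rim (57, 498) [0.4211 0.2315]
row top (105, 60) [0.7773 0.1999]
row top (160, 62) [0.7761 0.1546]
row top (118, 493) [0.4267 0.176 ]
row top (63, 489) [0.4291 0.2203]
pad (190, 198) [0.6676 0.1306]
pad (322, 208) [0.6606 0.0217]
pad (310, 374) [0.5245 0.028 ]
pad (177, 366) [0.5295 0.1367]
board (52, 78) [ 0.7168 -0.0422]
board (618, 80) [ 0.7195 -0.3308]
board (618, 522) [ 0.4831 -0.3309]
board (47, 520) [ 0.4803 -0.0446]
bTL (104, 105) [ 0.6969 -0.0709]
bTL (188, 105) [ 0.6974 -0.1127]
bTL (181, 264) [ 0.6136 -0.1105]
bTL (95, 262) [ 0.6141 -0.068 ]
bTM (303, 105) [ 0.6982 -0.1699]
bTM (387, 104) [ 0.6992 -0.2116]
bTM (392, 264) [ 0.615  -0.2148]
bTM (304, 264) [ 0.6144 -0.1713]
bBL (104, 320) [ 0.5839 -0.073 ]
bBL (190, 310) [ 0.5897 -0.1154]
bBL (208, 467) [ 0.5084 -0.1255]
bBL (127, 480) [ 0.5011 -0.0859]
bR (480, 337) [ 0.5775 -0.2585]
bR (564, 337) [ 0.578  -0.2999]
bR (558, 496) [ 0.4957 -0.2972]
bR (480, 496) [ 0.4952 -0.259 ]
cuff c (340, 410) [ 0.5392 -0.1902]
cuff c (278, 410) [ 0.5388 -0.1595]
ctl (85, 125) [ 0.6281 -0.3548]
ctl (470, 168) [ 0.6118 -0.5195]
ctl (455, 398) [ 0.5137 -0.5119]
ctl (60, 352) [ 0.5311 -0.3441]
keys b,g, dot (298, 282) [ 0.5608 -0.4415]
keys b,g, dot (412, 295) [ 0.556  -0.4894]
keys b,g, dot (170, 212) [ 0.5896 -0.3878]
jar (398, 502) [ 0.4239 -0.0491]
```

```bash
python3 - <<'E'
from h import *
c=load('top0')
for z in (.06,.122): print(at(c,359,168,z), at(c,366,160,z))
E
```

```text
[ 0.71253045 -0.37298961  0.06      ] [ 0.73682359 -0.3938534   0.06      ]
[ 0.70091068 -0.36259305  0.122     ] [ 0.72406883 -0.38248206  0.122     ]
```

Call:
carry_out --steps '[0.9,0.5,0,0,0,-0.25,0.9,0.5,0,0,0,-0.25,0.9,0.5,0,0,0,-0.25,0.9,0.5,0,0,0,-0.25,0.9,0.5,0,0,0,-0.25,0.9,0.5,0,0,0,-0.25,0.9,0.5,0,0,0,-0.25,0.9,0.5,0,0,0,-0.25,0.9,0.5,0,0,0,-0.25,0.5,0.3,0,0,0,-0.25]' --fingers -1

```text
time_s: 1.4
tool_pos: [0.5638, -0.3923, 0.2309]
tcp_rot: [-2.23, 2.213, 0.001]
ft_force: [-0.1, -0.9, 0.3]
finger_gap: 0.0003
```

```bash
python3 - <<'E'
from h import *
c=snap('wrist','w1'); s=status.sense(); print(s['time_s'],s['tool_pos'],s['tcp_rot'],s['finger_gap'])
E
```

```text
1.45 [ 0.56533278 -0.39113571  0.23074604] [-2.22891580e+00  2.21302233e+00  6.34828018e-04] 7.856650421819987e-05
```

View pics/w1.png

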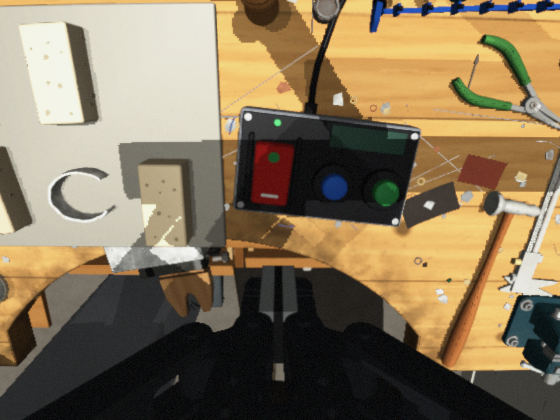

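```bash
python3 - <<'E'
from h import *
c=load('w1'); print(c['eye'])
for p,z in [((274,158),.055),((274,158),.045),((269,197),.045),((334,186),.053),((385,190),.053),((248,108),.035),((419,127),.035),((402,226),.035),((238,210),.035)]: print(p,z,np.round(at(c,*p,z),4))
E
```

```text
[ 0.64628323 -0.39086998  0.37322227]
(274, 158) 0.055 [ 0.5863 -0.3883  0.055 ]
(274, 158) 0.045 [ 0.5844 -0.3882  0.045 ]
(269, 197) 0.045 [ 0.5474 -0.3837  0.045 ]
(334, 186) 0.053 [ 0.5607 -0.443   0.053 ]
(385, 190) 0.053 [ 0.5573 -0.49    0.053 ]
(248, 108) 0.035 [ 0.6277 -0.3645  0.035 ]
(419, 127) 0.035 [ 0.6125 -0.521   0.035 ]
(402, 226) 0.035 [ 0.5152 -0.5166  0.035 ]
(238, 210) 0.035 [ 0.5308 -0.353   0.035 ]
```

Call:
carry_out --steps '[0.3,0.05,-0.9,0,0,0,0.3,0.05,-0.9,0,0,0,0,0,-0.9,0,0,0,0,0,-0.9,0,0,0,0,0,0,0,0,0,0,0,0,0,0,0]'

```text
time_s: 2.2
tool_pos: [0.5867, -0.3902, 0.0887]
tcp_rot: [-2.23, 2.213, -0.002]
ft_force: [0.5, 0.1, 0.8]
finger_gap: -0.0004
```

Call:
carry_out --steps '[0,0,-0.25,0,0,0,0,0,-0.25,0,0,0,0,0,-0.2,0,0,0,0,0,-0.2,0,0,0,0,0,0,0,0,0]'

```text
time_s: 2.82
tool_pos: [0.5882, -0.3905, 0.053]
tcp_rot: [-2.229, 2.212, -0.009]
ft_force: [6.3, -0.6, 9.2]
finger_gap: 0.0003
```

Call:
carry_out --steps '[0,0,-0.1,0,0,0,0,0,-0.1,0,0,0,0,0,0,0,0,0]'

```text
time_s: 3.2
tool_pos: [0.5886, -0.3909, 0.0519]
tcp_rot: [-2.23, 2.212, -0.014]
ft_force: [-11.4, 11.9, 64.0]
finger_gap: 0.0
```

Call:
carry_out --steps '[0,0,0.5,0,0,0,0,0,0.9,0,0,0,0,0,0.9,0,0,0,0,0,0.9,0,0,0,0,0,0,0,0,0,0,0,0,0,0,0]' --fingers 1

```text
time_s: 3.95
tool_pos: [0.586, -0.3894, 0.1704]
tcp_rot: [2.23, -2.213, -0.002]
ft_force: [0.6, -0.1, -0.3]
finger_gap: 0.0854
```

```bash
python3 - <<'E'
from h import *
c=snap('wrist','w2'); s=status.sense(); print(s['time_s'],s['tool_pos'],s['tcp_rot'],s['ft_force'])
snap('scene','s2')
cv2.imwrite('pics/w2z.png',cv2.resize(c['pixels'][100:260,200:440],None,fx=3,fy=3,interpolation=cv2.INTER_CUBIC))
i=cv2.imread('pics/s2.png');cv2.imwrite('pics/s2z.png',cv2.resize(i[170:320,200:460],None,fx=3,fy=3,interpolation=cv2.INTER_CUBIC))
E
```

```text
4.0 [ 0.58590931 -0.38931166  0.16988724] [ 2.22978886 -2.21264607 -0.00312379] [ 0.5593643  -0.08660338 -0.53250061]
```

View pics/w2z.png

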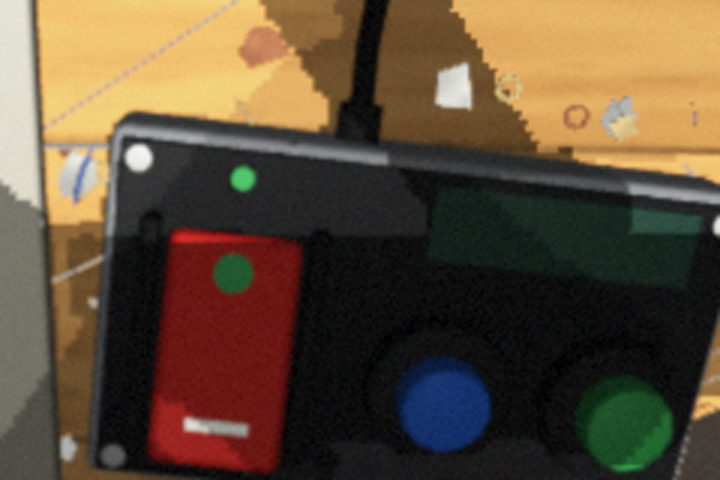

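View pics/s2z.png

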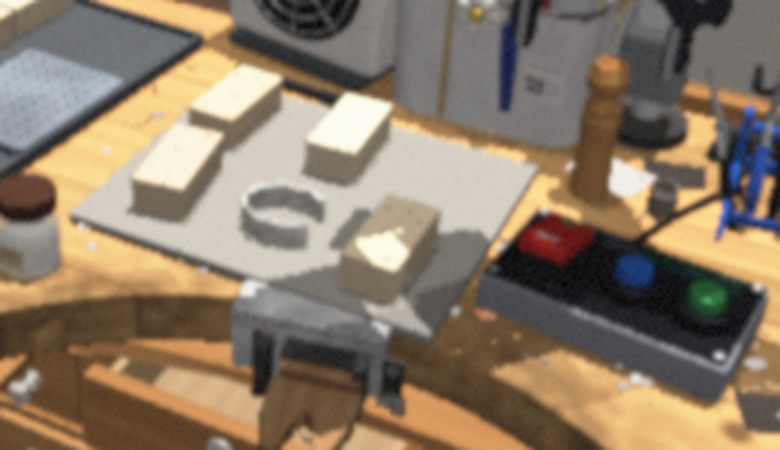

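Call:
carry_out --steps '[-0.3,0.6,0.4,0,0,0,-0.3,0.8,0.4,0,0,0,-0.3,0.9,0.4,0,0,0,-0.3,0.9,0.4,0,0,0,-0.3,0.9,0.4,0,0,0,-0.15,0.9,0,0,0,0,0,0,0,0,0,0]'

```text
time_s: 4.92
tool_pos: [0.5199, -0.1878, 0.251]
tcp_rot: [2.232, -2.21, -0.002]
ft_force: [0.4, -0.9, 0.3]
finger_gap: 0.0849
```

```bash
python3 - <<'E'
from h import *
c=snap('wrist','w3'); s=status.sense(); print(s['time_s'],s['tool_pos'],s['tcp_rot'],s['ft_force'])
E
```

```text
4.975 [ 0.5202621  -0.189036    0.25087554] [ 2.23130952e+00 -2.21089447e+00 -1.06923966e-03] [ 0.15429597 -0.34634956  0.2696868 ]
```

View pics/w3.png

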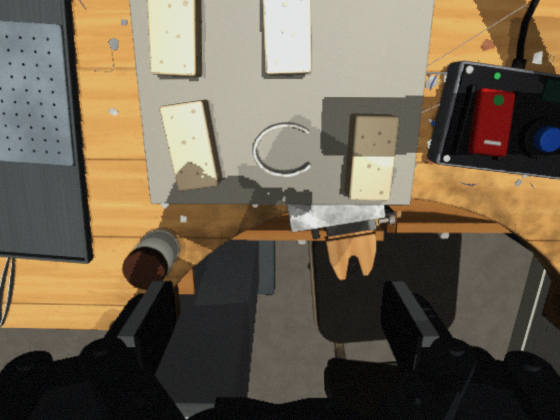

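```bash
python3 - <<'E'
from h import *
i=cv2.imread('pics/w3.png')
cv2.imwrite('pics/w3z.png',cv2.resize(i[0:210,135:415],None,fx=2.8,fy=2.8,interpolation=cv2.INTER_CUBIC))
E
```

```text
(no output)
```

View pics/w3z.png

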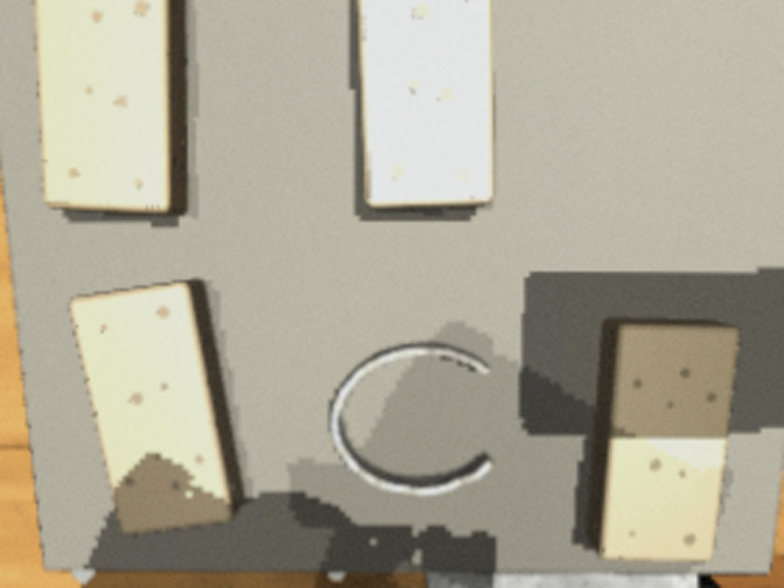

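Call:
carry_out --steps '[-0.1,0.9,0.4,0,0,0,-0.1,0.9,0.4,0,0,0,-0.1,0.9,0.4,0,0,0,-0.1,0.9,0,0,0,0,-0.1,0.9,0,0,0,0,0,0.9,0,0,0,0,0,0.9,0,0,0,0,0,0.5,0,0,0,0,0,0,0,0,0,0,0,0,0,0,0,0]'

```text
time_s: 6.22
tool_pos: [0.5007, 0.0814, 0.2989]
tcp_rot: [2.229, -2.213, -0.0]
ft_force: [0.1, -0.3, -0.1]
finger_gap: 0.0855
```

```bash
python3 - <<'E'
from h import *
c=snap('wrist','w4'); s=status.sense(); print(s['time_s'],s['tool_pos'],s['tcp_rot'],s['ft_force'])
E
```

```text
6.275 [0.50063603 0.08135618 0.29898134] [ 2.22847289e+00 -2.21347314e+00 -3.31479489e-04] [ 0.11040476 -0.31275878  0.03038819]
```

View pics/w4.png

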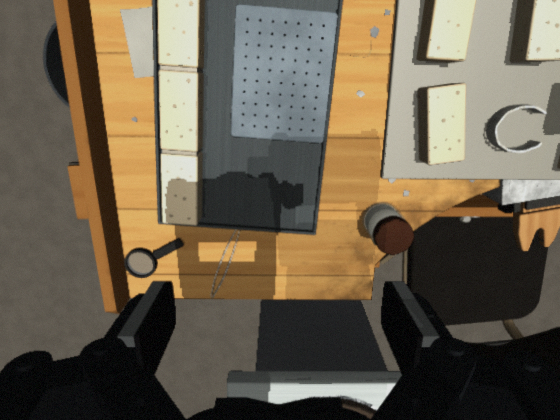

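```bash
python3 - <<'E'
from h import *
i=cv2.imread('pics/w4.png')
cv2.imwrite('pics/w4z.png',cv2.resize(i[0:240,140:350],None,fx=2.5,fy=2.5,interpolation=cv2.INTER_CUBIC))
E
```

```text
(no output)
```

View pics/w4z.png

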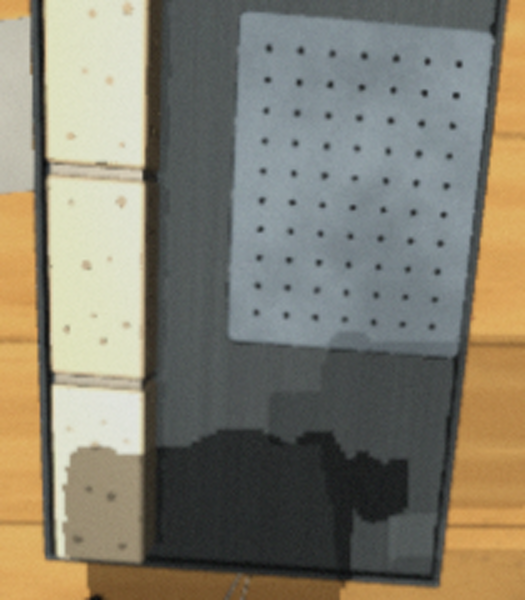

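```bash
cat > m.py <<'E'
from h import *
from scipy.optimize import least_squares
c4=load('w4'); f4=lambda u,v:(140+u/2.5-.3,v/2.5-.3)
ct=load('top0'); ft=lambda u,v:(140+u/3.7-.4,130+v/3.7-.4)
W4=[((48,374),(-86,87,40)),((143,379),(-86,45,40)),((46,177),(-2,87,40)),((145,182),(-2,45,40)),((50,386),(-90,87,40)),((147,390),(-90,45,40)),((44,161),(2,87,40)),((144,165),(2,45,40)),((45,560),(-185,100,16)),((437,586),(-185,-100,16)),((146,562),(-174,45,40))]
T=[((107,57),(185,100,16)),((340,75),(185,-100,16)),((298,520),(-185,-100,16)),((57,498),(-185,100,16)),((105,60),(174,87,40)),((160,62),(174,45,40)),((118,493),(-174,45,40)),((63,489),(-174,87,40))]
def fit(L):
    A=np.array([at(c,*f(*p),q[2]/1000)[:2] for c,f,p,q in L]); B=np.array([q[:2] for *_,q in L])/1000.
    def r(x):
        R=np.array([[np.cos(x[2]),-np.sin(x[2])],[np.sin(x[2]),np.cos(x[2])]]); return ((B@R.T+x[:2])-A).ravel()
    s=least_squares(r,[.6,.12,-.05]); return s.x,np.round(r(s.x).reshape(-1,2)*1000,1)
a=fit([(c4,f4,p,q) for p,q in W4]); b=fit([(ct,ft,p,q) for p,q in T])
if __name__=='__main__':
    for x,r in(a,b): print(x,np.degrees(x[2]));print(r.tolist())
    print('pad w4',np.mean([at(c4,*f4(*p),.018) for p in [(241,13),(492,32),(458,357),(229,341)]],0))
    print('pad top',np.mean([at(ct,*ft(*p),.018) for p in [(190,198),(322,208),(310,374),(177,366)]],0))
    for x in (a[0],b[0]):
        R=np.array([[np.cos(x[2]),-np.sin(x[2])],[np.sin(x[2]),np.cos(x[2])]])
        for h in [(-88,66),(0,66),(88,66),(-44,66),(44,66)]: print(h,np.round(R@np.array(h)/1000+x[:2],4))
    c3=load('w3'); f3=lambda u,v:(135+u/2.8-.3,v/2.8-.3)
    for n,pts in {'BL':[(72,298),(190,282),(231,518),(122,533)],'R':[(618,323),(738,328),(712,560),(602,556)],'TLlow':[(45,205),(168,212)],'TMlow':[(370,206),(492,203)]}.items():
        A=np.array([at(c3,*f3(*p),.042)[:2] for p in pts]); print(n,np.round(A,4).tolist(),np.round(A.mean(0),4))
    print('cuff',np.round([at(c3,*f3(*p),.032)[:2] for p in [(333,420),(420,343),(420,492),(490,372),(490,462)]],4).tolist())
E
python3 m.py
```

```text
[ 0.59688806  0.12043027 -0.06398487] -3.666062977526364
[[0.1, -0.6], [-0.5, -0.5], [1.9, 0.8], [1.2, -0.0], [1.4, 0.0], [0.4, 1.3], [-0.3, 0.2], [-1.5, -0.3], [-0.5, 0.3], [-0.5, -2.2], [-1.6, 1.0]]
[ 0.59682578  0.1207642  -0.06693022] -3.8348193496833174
[[2.9, 3.9], [2.8, -1.1], [-0.9, -1.4], [-1.9, 1.7], [-0.8, -3.6], [-2.3, -0.3], [-0.1, 1.6], [0.3, -0.8]]
pad w4 [0.59304953 0.07816159 0.018     ]
pad top [0.59526279 0.07895845 0.018     ]
(-88, 66) [0.5133 0.1919]
(0, 66) [0.6011 0.1863]
(88, 66) [0.6889 0.1807]
(-44, 66) [0.5572 0.1891]
(44, 66) [0.645  0.1835]
(-88, 66) [0.5134 0.1925]
(0, 66) [0.6012 0.1866]
(88, 66) [0.689  0.1807]
(-44, 66) [0.5573 0.1896]
(44, 66) [0.6451 0.1837]
BL [[0.5841, -0.0769], [0.5894, -0.1167], [0.5087, -0.127], [0.5028, -0.0876]] [ 0.5462 -0.102 ]
R [[0.5776, -0.2596], [0.5765, -0.3004], [0.4947, -0.3002], [0.4958, -0.2601]] [ 0.5362 -0.2801]
TLlow [[0.6134, -0.0707], [0.6113, -0.1107]] [ 0.6124 -0.0907]
TMlow [[0.6136, -0.1764], [0.615, -0.2159]] [ 0.6143 -0.1962]
cuff [[0.5422, -0.163], [0.5693, -0.1935], [0.5164, -0.1943], [0.5596, -0.2181], [0.5277, -0.2193]]
```

Call:
carry_out --steps '[0.23,-0.9,-0.6,0,0,0.18,0.23,-0.9,-0.8,0,0,0.18,0.23,-0.9,-0.9,0,0,0.18,0.23,-0.9,-0.9,0,0,0.18,0.22,-0.9,-0.9,0,0,0.16,0,-0.08,-0.5,0,0,0,0,0,0,0,0,0,0,0,0,0,0,0]' --fingers 0.4 --squeeze 70

```text
time_s: 7.28
tool_pos: [0.5462, -0.1011, 0.1161]
tcp_rot: [-2.361, 2.072, -0.001]
ft_force: [0.4, -0.2, 0.3]
finger_gap: 0.0599
```

```bash
cat >> h.py <<'E'
def go(x,y,z,yaw):
    s=status.sense(); R=cv2.Rodrigues(np.array(s['tcp_rot'],float))[0]
    psi=np.degrees(np.arctan2(R[1,0],R[0,0]))+90
    p=np.array(s['tool_pos']); d=np.array([x,y,z])-p
    print('t',s['time_s'],'tcp',np.round(p,4),'yaw',round(psi,2),'tilt',np.round(R[:2,2],4),'gap',round(s['finger_gap'],4),'F',np.round(s['ft_force'],1))
    print('rows: d/40mm',np.round(d/.04,3),'dyaw/8',round((yaw-psi)/8,3))
E
python3 - <<'E'
from h import *
go(.5462,-.102,.016,7.4)
c=snap('wrist','w5')
E
```

```text
t 7.275 tcp [ 0.5462 -0.1011  0.1161] yaw 7.47 tilt [ 0.0008 -0.0004] gap 0.0599 F [ 0.4 -0.2  0.3]
rows: d/40mm [ 1.000e-03 -2.300e-02 -2.503e+00] dyaw/8 -0.008
```

View pics/w5.png

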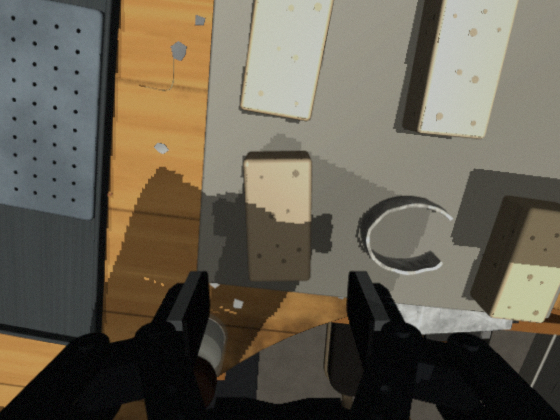

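Call:
carry_out --steps '[0,0,-0.8,0,0,0,0,0,-0.8,0,0,0,0,0,-0.6,0,0,0,0,0,-0.3,0,0,0,0,0,0,0,0,0]'

```text
time_s: 7.95
tool_pos: [0.5461, -0.1007, 0.0156]
tcp_rot: [2.362, -2.071, 0.0]
ft_force: [0.4, -0.4, 0.2]
finger_gap: 0.0601
```

Call:
carry_out --steps '[0,0,0,0,0,0,0,0,0,0,0,0,0,0,0,0,0,0,0,0,0,0,0,0]' --fingers -1

```text
time_s: 8.45
tool_pos: [0.5466, -0.1009, 0.0168]
tcp_rot: [-2.361, 2.071, -0.003]
ft_force: [0.2, 0.8, 6.5]
finger_gap: 0.0406
```

Call:
carry_out --steps '[0,0,0.4,0,0,0,0,0,0.8,0,0,0,0,0,0.8,0,0,0,-0.1,0.5,0.2,0,0,-0.2,-0.1,0.9,0,0,0,-0.2,-0.1,0.9,0,0,0,-0.2,-0.1,0.9,0,0,0,-0.2,-0.1,0.9,0,0,0,-0.2,-0.1,0.9,0,0,0,-0.2,-0.1,0.9,0,0,0,-0.2,-0.1,0.9,0,0,0,0,0,0.5,0,0,0,0]'

```text
time_s: 9.95
tool_pos: [0.5138, 0.1926, 0.1044]
tcp_rot: [-2.149, 2.29, -0.001]
ft_force: [0.1, -0.5, -1.7]
finger_gap: 0.0411
```

Call:
carry_out --steps '[0,0,0,0,0,0,0,0,0,0,0,0]'

```text
time_s: 10.2
tool_pos: [0.514, 0.1904, 0.1035]
tcp_rot: [2.148, -2.293, 0.0]
ft_force: [0.7, -0.6, -1.1]
finger_gap: 0.041
```

```bash
python3 - <<'E'
from h import *
go(.5134,.1922,.048,-3.7)
c=snap('wrist','w6')
E
```

```text
t 10.2 tcp [0.514  0.1904 0.1035] yaw -3.74 tilt [ 0.     -0.0002] gap 0.041 F [ 0.7 -0.6 -1.1]
rows: d/40mm [-0.016  0.044 -1.389] dyaw/8 0.005
```

View pics/w6.png

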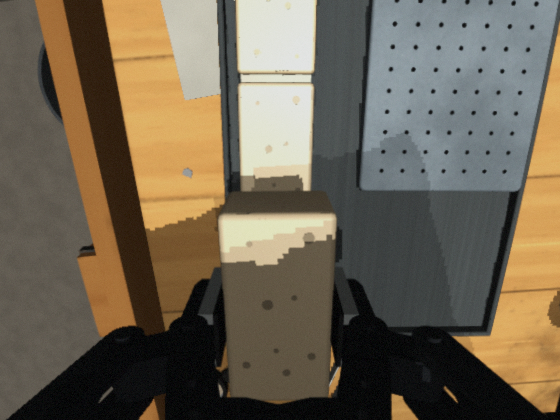

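```bash
python3 - <<'E'
from h import *
from m import a
x=a[0]; c=load('w6')
def H(p):
    d=p[:2]-x[:2]; cs,sn=np.cos(x[2]),np.sin(x[2]); return np.round([1000*(cs*d[0]+sn*d[1]),1000*(-sn*d[0]+cs*d[1])],1)
for q in [(238,73),(315,73),(239,84),(313,84),(242,185),(312,185)]: print(q,H(at(c,*q,.04)))
for q in [(220,214),(335,214)]: print(q,H(at(c,*q,.129)))
print(H(np.array([.514,.1904])))
E
```

```text
(238, 73) [ 2.3 86.2]
(315, 73) [ 2.2 45.2]
(239, 84) [-3.3 85.8]
(313, 84) [-3.3 46.1]
(242, 185) [-59.3  86. ]
(312, 185) [-59.4  45.1]
(220, 214) [-45.9  84.9]
(335, 214) [-46.   45.7]
[-87.2  64.5]
```

Call:
carry_out --steps '[0,0.03,-0.6,0,0,0,0,0,-0.5,0,0,0,0,0,-0.2,0,0,0,0,0,-0.1,0,0,0,0,0,0,0,0,0]'

```text
time_s: 10.88
tool_pos: [0.5141, 0.1922, 0.0476]
tcp_rot: [-2.148, 2.293, -0.0]
ft_force: [0.0, -0.4, -0.9]
finger_gap: 0.0413
```

Call:
carry_out --steps '[0,0,-0.03,0,0,0,0,0,0,0,0,0]'

```text
time_s: 11.12
tool_pos: [0.5142, 0.1924, 0.0467]
tcp_rot: [-2.148, 2.292, -0.001]
ft_force: [1.0, 0.7, -1.1]
finger_gap: 0.0411
```

Call:
carry_out --steps '[0,0,-0.03,0,0,0,0,0,0,0,0,0]'

```text
time_s: 11.38
tool_pos: [0.5142, 0.1924, 0.0467]
tcp_rot: [-2.148, 2.291, -0.002]
ft_force: [-4.7, -2.0, 20.9]
finger_gap: 0.0411
```

Call:
carry_out --steps '[0,0,0.02,0,0,0,0,0,0,0,0,0]' --fingers 0.4

```text
time_s: 11.62
tool_pos: [0.514, 0.1924, 0.0459]
tcp_rot: [-2.148, 2.292, -0.0]
ft_force: [-0.6, -0.2, 0.1]
finger_gap: 0.0598
```

Call:
carry_out --steps '[0,0,0.3,0,0,0,0,0,0.8,0,0,0,0,0,0.8,0,0,0,0,0,0.5,0,0,0,0,0,0,0,0,0]'

```text
time_s: 12.25
tool_pos: [0.5145, 0.1925, 0.1434]
tcp_rot: [-2.146, 2.29, -0.002]
ft_force: [-1.4, -0.2, -0.6]
finger_gap: 0.06
```

```bash
python3 - <<'E'
from h import *
go(.6553,-.0905,.1,-1.6)
c=snap('wrist','w7')
E
```

```text
t 12.25 tcp [0.5145 0.1925 0.1434] yaw -3.72 tilt [0.003  0.0007] gap 0.06 F [-1.4 -0.2 -0.6]
rows: d/40mm [ 3.521 -7.075 -1.085] dyaw/8 0.265
```

View pics/w7.png

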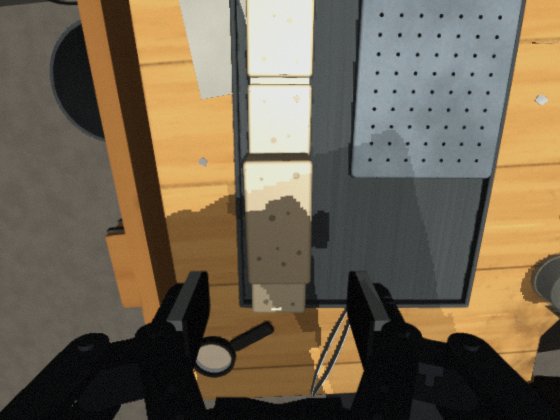

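Call:
carry_out --steps '[0.44,-0.6,0,0,0,0.03,0.44,-0.9,0,0,0,0.03,0.44,-0.9,0,0,0,0.03,0.44,-0.9,0,0,0,0.03,0.44,-0.9,0,0,0,0.03,0.44,-0.9,-0.2,0,0,0.03,0.44,-0.9,-0.3,0,0,0.03,0.44,-0.9,-0.3,0,0,0.03,0,-0.2,-0.2,0,0,0.02,0,0,0,0,0,0,0,0,0,0,0,0]'

```text
time_s: 13.68
tool_pos: [0.6544, -0.0906, 0.1018]
tcp_rot: [2.19, -2.252, -0.001]
ft_force: [0.2, 0.1, 0.4]
finger_gap: 0.0598
```

```bash
python3 - <<'E'
from h import *
go(.6553,-.0905,.019,-1.6)
c=snap('wrist','w8')
E
```

```text
t 13.675 tcp [ 0.6544 -0.0906  0.1018] yaw -1.59 tilt [-0.0004  0.0001] gap 0.0598 F [0.2 0.1 0.4]
rows: d/40mm [ 2.300e-02  2.000e-03 -2.069e+00] dyaw/8 -0.001
```

View pics/w8.png

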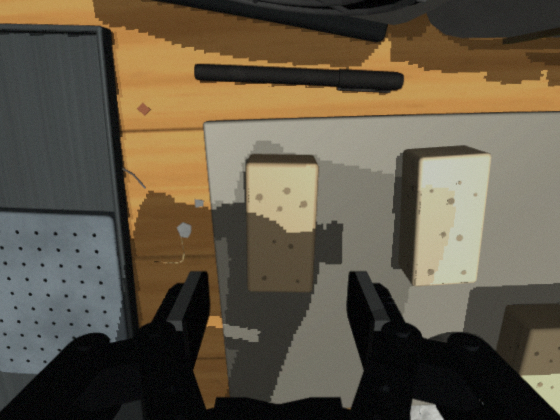

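```bash
python3 - <<'E'
from h import *
c=load('w8')
A=np.array([at(c,*q,.042)[:2] for q in [(246,162),(318,163),(314,292),(248,290)]]); print(np.round(A,4).tolist(),A.mean(0))
A=np.array([at(c,*q,.042)[:2] for q in [(417,158),(490,154),(478,283),(413,284)]]); print(np.round(A,4).tolist(),A.mean(0))
E
```

```text
[[0.697, -0.0733], [0.6953, -0.1138], [0.6122, -0.1119], [0.6149, -0.07]] [ 0.65485971 -0.09223452]
[[0.6967, -0.1696], [0.698, -0.2111], [0.6152, -0.2168], [0.616, -0.1748]] [ 0.65649482 -0.19305709]
```

Call:
carry_out --steps '[0,0,-0.8,0,0,0,0,0,-0.7,0,0,0,0,0,-0.4,0,0,0,0,0,-0.2,0,0,0,0,0,0,0,0,0]'

```text
time_s: 14.35
tool_pos: [0.6549, -0.0915, 0.0179]
tcp_rot: [2.19, -2.253, 0.0]
ft_force: [0.1, -0.3, 0.0]
finger_gap: 0.0601
```

Call:
carry_out --steps '[0,0,0,0,0,0,0,0,0,0,0,0,0,0,0,0,0,0,0,0,0,0,0,0]' --fingers -1

```text
time_s: 14.85
tool_pos: [0.6553, -0.0918, 0.019]
tcp_rot: [-2.189, 2.252, -0.003]
ft_force: [-0.7, 1.4, 5.8]
finger_gap: 0.0406
```

Call:
carry_out --steps '[0,0,0.4,0,0,0,0,0,0.8,0,0,0,0,0,0.8,0,0,0,-0.1,0.5,0.1,0,0,-0.05,-0.2,0.9,0,0,0,-0.05,-0.2,0.9,0,0,0,-0.05,-0.2,0.9,0,0,0,-0.05,-0.2,0.9,0,0,0,-0.06,-0.2,0.9,0,0,0,0,-0.2,0.9,0,0,0,0,-0.05,0.9,0,0,0,0,0,0.15,0,0,0,0]'

```text
time_s: 16.35
tool_pos: [0.5992, 0.1891, 0.101]
tcp_rot: [2.151, -2.289, -0.001]
ft_force: [0.2, -0.1, -2.3]
finger_gap: 0.0406
```

Call:
carry_out --steps '[0,0,0,0,0,0,0,0,0,0,0,0]'

```text
time_s: 16.6
tool_pos: [0.6005, 0.1857, 0.1015]
tcp_rot: [2.147, -2.293, -0.0]
ft_force: [0.3, 0.1, -1.7]
finger_gap: 0.0405
```

```bash
python3 - <<'E'
from h import *
go(.6011,.1863,.049,-3.7)
c=snap('wrist','w9')
E
```

```text
t 16.6 tcp [0.6005 0.1857 0.1015] yaw -3.76 tilt [-0.0006 -0.0003] gap 0.0405 F [ 0.3  0.1 -1.7]
rows: d/40mm [ 0.014  0.016 -1.312] dyaw/8 0.008
```

View pics/w9.png

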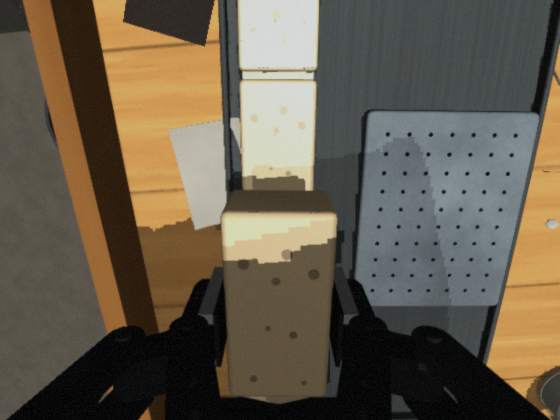

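```bash
cat >> m.py <<'E'
def H(p):
    x=a[0]; d=np.array(p)[:2]-x[:2]; cs,sn=np.cos(x[2]),np.sin(x[2]); return np.round([1000*(cs*d[0]+sn*d[1]),1000*(-sn*d[0]+cs*d[1])],1)
E
python3 - <<'E'
from m import *
c=load('w9')
for q in [(239,70),(317,70),(241,80),(316,80)]: print(q,H(at(c,*q,.04)))
for q in [(222,213),(335,213)]: print(q,H(at(c,*q,.1245)))
print(H([.6005,.1857]))
E
```

```text
(239, 70) [90.3 86.1]
(317, 70) [90.2 45.1]
(241, 80) [85.3 85.2]
(316, 80) [85.2 45.5]
(222, 213) [40.2 85.3]
(335, 213) [40.1 46. ]
[-0.6 65.4]
```

Call:
carry_out --steps '[0.01,0.01,-0.6,0,0,0,0,0,-0.5,0,0,0,0,0,-0.15,0,0,0,0,0,-0.05,0,0,0,0,0,0,0,0,0]'

```text
time_s: 17.27
tool_pos: [0.6014, 0.1866, 0.0503]
tcp_rot: [-2.148, 2.292, -0.001]
ft_force: [0.5, 0.2, -1.0]
finger_gap: 0.0408
```

Call:
carry_out --steps '[0.02,0,-0.03,0,0,0,0,0,-0.03,0,0,0,0,0,0,0,0,0]'

```text
time_s: 17.65
tool_pos: [0.6023, 0.1868, 0.049]
tcp_rot: [-2.147, 2.291, -0.002]
ft_force: [-3.5, -1.6, 11.3]
finger_gap: 0.0408
```

Call:
carry_out --steps '[0,0,0.01,0,0,0,0,0,0,0,0,0]' --fingers 0.4

```text
time_s: 17.9
tool_pos: [0.6021, 0.1868, 0.048]
tcp_rot: [-2.148, 2.292, -0.001]
ft_force: [0.2, -0.3, -0.2]
finger_gap: 0.0596
```

Call:
carry_out --steps '[0,0,0.3,0,0,0,0,0,0.8,0,0,0,0,0,0.8,0,0,0,0,0,0.4,0,0,0,0,0,0,0,0,0]'

```text
time_s: 18.52
tool_pos: [0.6022, 0.1868, 0.1407]
tcp_rot: [-2.147, 2.291, -0.002]
ft_force: [0.4, -0.4, -0.4]
finger_gap: 0.0598
```

```bash
python3 - <<'E'
from h import *
go(.6563,-.1925,.1,1.8)
c=snap('wrist','w10')
E
```

```text
t 18.525 tcp [0.6022 0.1868 0.1407] yaw -3.72 tilt [0.0019 0.0003] gap 0.0598 F [ 0.4 -0.4 -0.4]
rows: d/40mm [ 1.351 -9.483 -1.018] dyaw/8 0.69
```

View pics/w10.png

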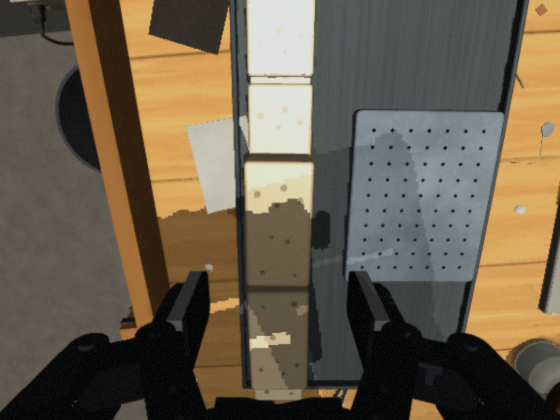

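Call:
carry_out --steps '[0.1,-0.6,0,0,0,0.05,0.15,-0.9,0,0,0,0.08,0.15,-0.9,0,0,0,0.08,0.15,-0.9,0,0,0,0.08,0.15,-0.9,0,0,0,0.08,0.15,-0.9,0,0,0,0.08,0.15,-0.9,-0.2,0,0,0.08,0.15,-0.9,-0.2,0,0,0.08,0.15,-0.9,-0.3,0,0,0.08,0.05,-0.9,-0.3,0,0,0,0,-0.78,0,0,0,0,0,0,0,0,0,0]'

```text
time_s: 20.08
tool_pos: [0.6551, -0.1943, 0.0977]
tcp_rot: [2.253, -2.188, -0.003]
ft_force: [0.3, -1.4, -0.0]
finger_gap: 0.0599
```

Call:
carry_out --steps '[0,0,0,0,0,0]'

```text
time_s: 20.2
tool_pos: [0.6555, -0.1919, 0.0987]
tcp_rot: [2.256, -2.186, -0.003]
ft_force: [0.8, 0.5, 0.4]
finger_gap: 0.0598
```

```bash
python3 - <<'E'
from h import *
go(.6563,-.1925,.019,1.8)
c=snap('wrist','w11')
E
```

```text
t 20.2 tcp [ 0.6555 -0.1919  0.0987] yaw 1.79 tilt [-0.0016  0.0007] gap 0.0598 F [0.8 0.5 0.4]
rows: d/40mm [ 0.02  -0.016 -1.991] dyaw/8 0.001
```

View pics/w11.png

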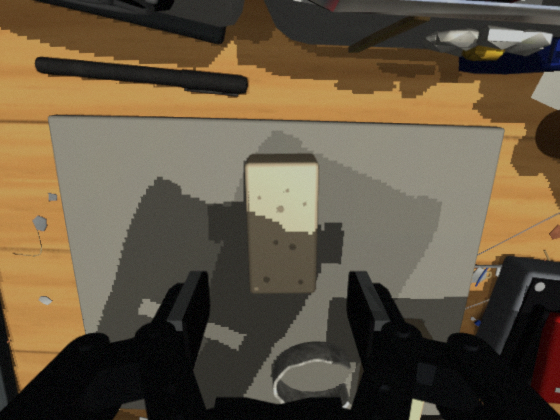

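Call:
carry_out --steps '[0.02,-0.01,-0.8,0,0,0,0,0,-0.7,0,0,0,0,0,-0.4,0,0,0,0,0,-0.1,0,0,0,0,0,0,0,0,0]'

```text
time_s: 20.88
tool_pos: [0.657, -0.1927, 0.0202]
tcp_rot: [-2.256, 2.186, -0.001]
ft_force: [-0.3, 0.6, 0.4]
finger_gap: 0.06
```

Call:
carry_out --steps '[0,0,0,0,0,0,0,0,0,0,0,0,0,0,0,0,0,0,0,0,0,0,0,0]' --fingers -1

```text
time_s: 21.38
tool_pos: [0.6573, -0.1931, 0.0211]
tcp_rot: [-2.256, 2.186, -0.003]
ft_force: [-0.2, 0.9, 6.6]
finger_gap: 0.0407
```

```bash
python3 - <<'E'
from h import *
go(.6889,.1807,.1,-3.7)
E
```

```text
t 21.375 tcp [ 0.6573 -0.1931  0.0211] yaw 1.8 tilt [ 0.002  -0.0008] gap 0.0407 F [-0.2  0.9  6.6]
rows: d/40mm [0.79  9.344 1.971] dyaw/8 -0.688
```

Call:
carry_out --steps '[0,0,0.4,0,0,0,0,0,0.8,0,0,0,0,0,0.8,0,0,0,0.08,0.5,0,0,0,-0.09,0.1,0.9,0,0,0,-0.1,0.1,0.9,0,0,0,-0.1,0.1,0.9,0,0,0,-0.1,0.1,0.9,0,0,0,-0.1,0.1,0.9,0,0,0,-0.1,0.1,0.9,0,0,0,-0.1,0.1,0.9,0,0,0,0]'

```text
time_s: 22.75
tool_pos: [0.688, 0.0803, 0.1008]
tcp_rot: [-2.148, 2.292, -0.001]
ft_force: [0.7, -0.4, -1.6]
finger_gap: 0.0404
```

Call:
carry_out --steps '[0.03,0.9,0,0,0,0,0,0.9,0,0,0,0,0,0.74,0,0,0,0,0,0,0,0,0,0,0,0,0,0,0,0]'

```text
time_s: 23.38
tool_pos: [0.6891, 0.1803, 0.1003]
tcp_rot: [-2.148, 2.292, -0.001]
ft_force: [0.0, -0.3, -1.4]
finger_gap: 0.0407
```

```bash
python3 - <<'E'
from m import *
go(.6897,.1807,.0515,-3.7); print(H(status.sense()['tool_pos']))
c=snap('wrist','w12')
E
```

```text
t 23.375 tcp [0.6891 0.1803 0.1003] yaw -3.71 tilt [ 0.0002 -0.0002] gap 0.0407 F [ 0.  -0.3 -1.4]
rows: d/40mm [ 0.015  0.01  -1.219] dyaw/8 0.002
[88.2 65.7]
```

View pics/w12.png

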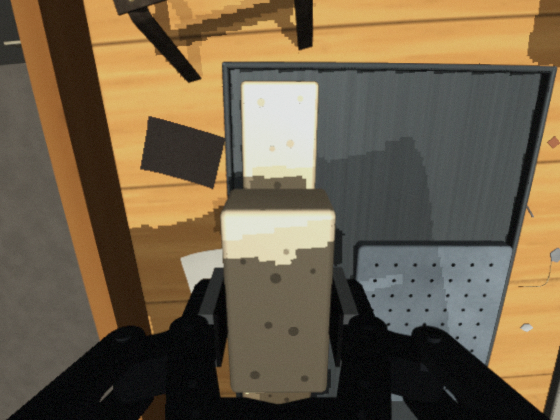

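```bash
python3 - <<'E'
from m import *
c=load('w12')
for q in [(242,83),(318,83)]: print(q,H(at(c,*q,.04)))
for q in [(222,211),(335,211)]: print(q,H(at(c,*q,.1212)))
c=load('w10'); g=c
for q in [(245,163),(314,163),(245,286),(310,286)]: print('a2',q,H(at(c,*q,.072)))
c=load('w7')
for q in [(245,163),(312,162),(247,284),(311,284)]: print('a1',q,H(at(c,*q,.072)))
E
```

```text
(242, 83) [172.5  85. ]
(318, 83) [172.5  44.9]
(222, 211) [128.9  86. ]
(335, 211) [128.9  46.1]
a2 (245, 163) [41.  86.4]
a2 (314, 163) [40.9 45.9]
a2 (245, 286) [-41.2  88.9]
a2 (310, 286) [-41.2  46. ]
a1 (245, 163) [-47.4  86.8]
a1 (312, 162) [-46.9  46.9]
a1 (247, 284) [-129.    87.9]
a1 (311, 284) [-129.1   45.2]
```

Call:
carry_out --steps '[0,0.01,-0.6,0,0,0,0,0,-0.5,0,0,0,0,0,-0.1,0,0,0,0,0,-0.04,0,0,0,0,0,0,0,0,0]'

```text
time_s: 24.05
tool_pos: [0.6887, 0.1803, 0.0512]
tcp_rot: [2.147, -2.292, -0.001]
ft_force: [-6.7, -2.4, 9.7]
finger_gap: 0.0405
```

Call:
carry_out --steps '[0,0,0.01,0,0,0,0,0,0,0,0,0]' --fingers 0.4

```text
time_s: 24.3
tool_pos: [0.6894, 0.1809, 0.0506]
tcp_rot: [-2.148, 2.292, -0.0]
ft_force: [-0.4, -0.5, 0.3]
finger_gap: 0.0596
```

Call:
carry_out --steps '[0,0,0.3,0,0,0,0,0,0.8,0,0,0,0,0,0.8,0,0,0,0,0,0.4,0,0,0,0,0,0,0,0,0]'

```text
time_s: 24.92
tool_pos: [0.6895, 0.1812, 0.1437]
tcp_rot: [-2.147, 2.291, -0.002]
ft_force: [0.1, 0.3, -0.5]
finger_gap: 0.0601
```

```bash
python3 - <<'E'
from m import *
go(.5363,-.28,.14,0)
c=snap('wrist','w13');snap('top','t13')
i=cv2.imread('pics/t13.png'); 
cv2.imwrite('pics/t13z.png',cv2.resize(i[140:280,140:360],None,fx=3.6,fy=3.6,interpolation=cv2.INTER_CUBIC))
E
```

```text
t 24.925 tcp [0.6895 0.1812 0.1437] yaw -3.72 tilt [0.0019 0.0002] gap 0.0601 F [ 0.1  0.3 -0.5]
rows: d/40mm [ -3.829 -11.53   -0.091] dyaw/8 0.464
```

View pics/w13.png

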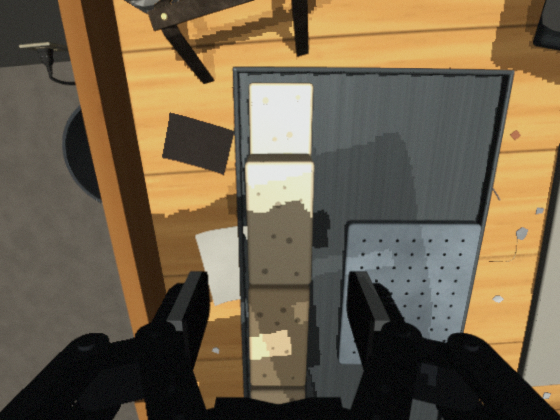

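View pics/t13z.png

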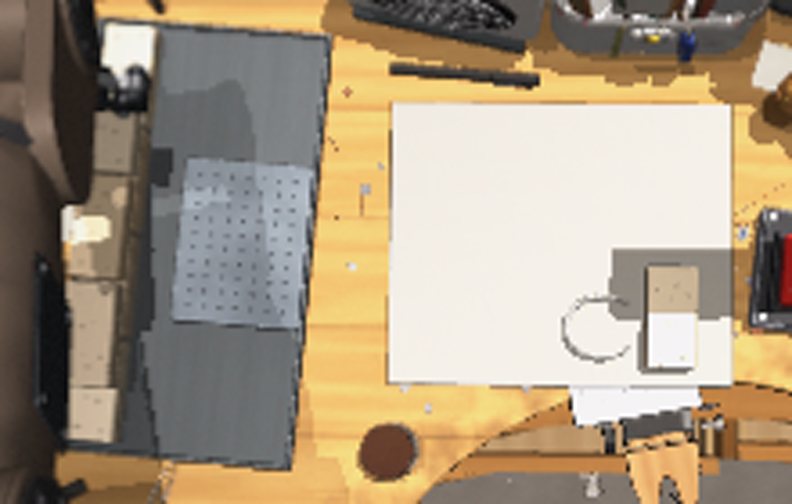

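Call:
carry_out --steps '[-0.35,-0.6,0,0,0,0.05,-0.4,-0.9,0,0,0,0.05,-0.4,-0.9,0,0,0,0.05,-0.4,-0.9,0,0,0,0.05,-0.4,-0.9,0,0,0,0.05,-0.4,-0.9,0,0,0,0.05,-0.4,-0.9,0,0,0,0.05,-0.4,-0.9,0,0,0,0.05,-0.4,-0.9,0,0,0,0.05,-0.35,-0.9,0,0,0,0,0,0,0,0,0,0,0,0,0,0,0,0]'

```text
time_s: 26.52
tool_pos: [0.533, -0.1664, 0.1418]
tcp_rot: [2.218, -2.224, -0.002]
ft_force: [-0.3, -1.2, -0.1]
finger_gap: 0.0597
```

```bash
python3 - <<'E'
from m import *
go(.53,-.17,.14,0)
c=snap('wrist','w14')
cv2.imwrite('pics/w14z.png',cv2.resize(c['pixels'][140:320,220:480],None,fx=3,fy=3,interpolation=cv2.INTER_CUBIC))
E
```

```text
t 26.525 tcp [ 0.533  -0.1664  0.1418] yaw -0.14 tilt [-0.0012  0.0006] gap 0.0597 F [-0.3 -1.2 -0.1]
rows: d/40mm [-0.074 -0.089 -0.044] dyaw/8 0.018
```

View pics/w14.png

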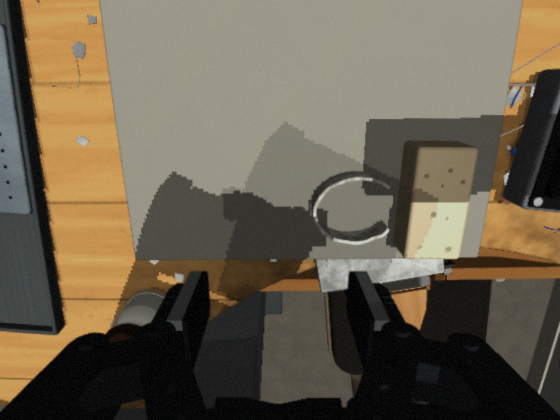

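View pics/w14z.png

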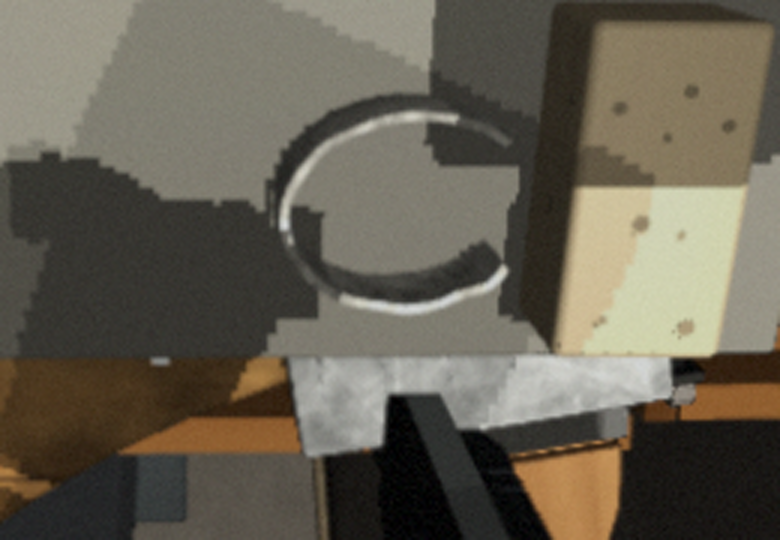

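```bash
python3 - <<'E'
from m import *
c=load('w14'); f=lambda u,v:(220+u/3-.3,140+v/3-.3)
pts=[(279,215),(410,111),(340,142),(405,313),(340,300),(292,170),(296,258),(508,140),(507,270),(460,117),(460,301)]
P=np.array([at(c,*f(*p),.032)[:2] for p in pts]); print(np.round(P,4).tolist())
s=least_squares(lambda x:np.hypot(P[:-4,0]-x[0],P[:-4,1]-x[1])-x[2],[.53,-.2,.03]); print(s.x, s.fun*1000)
t=P[7:9].mean(0); print('tips mid',t,'dir',np.degrees(np.arctan2(*(t-s.x[:2])[::-1])))
B=np.array([at(c,*f(*p),.042)[:2] for p in [(597,20),(772,22),(715,353),(557,353)]]); print(np.round(B,4).tolist(),B.mean(0))
E
```

```text
[[0.5284, -0.1914], [0.5544, -0.2217], [0.5468, -0.2055], [0.5021, -0.224], [0.5058, -0.2074], [0.5399, -0.1942], [0.5171, -0.1959], [0.5473, -0.2458], [0.5137, -0.2488], [0.5529, -0.2338], [0.5054, -0.2377]]
[ 0.52787208 -0.21866077  0.025799  ] [ 1.47919945  0.90265213 -2.70423074  0.49624056 -0.97294532  1.44588612
 -0.64680219]
tips mid [ 0.53048836 -0.24726607] dir -84.77417940965678
[[0.5776, -0.2599], [0.5772, -0.2996], [0.4954, -0.2996], [0.4957, -0.26]] [ 0.53646668 -0.27981   ]
```

Call:
carry_out --steps '[-0.08,-0.35,-0.3,0,0,0.2,-0.07,-0.35,-0.7,0,0,0.2,0,0,-0.7,0,0,0,0,0,-0.6,0,0,0,0,0,0,0,0,0,0,0,0,0,0,0]' --fingers -0.4 --squeeze 40

```text
time_s: 27.32
tool_pos: [0.5277, -0.1944, 0.0512]
tcp_rot: [-2.281, 2.16, -0.001]
ft_force: [-0.7, -0.8, 0.2]
finger_gap: 0.0255
```

```bash
python3 - <<'E'
from m import *
go(.527,-.1945,.0145,3)
c=snap('wrist','w15')
cv2.imwrite('pics/w15z.png',cv2.resize(c['pixels'][200:420,140:400],None,fx=2.7,fy=2.7,interpolation=cv2.INTER_CUBIC))
E
```

```text
t 27.325 tcp [ 0.5277 -0.1944  0.0512] yaw 3.14 tilt [ 0.0005 -0.0004] gap 0.0255 F [-0.7 -0.8  0.2]
rows: d/40mm [-0.017 -0.003 -0.917] dyaw/8 -0.017
```

View pics/w15z.png

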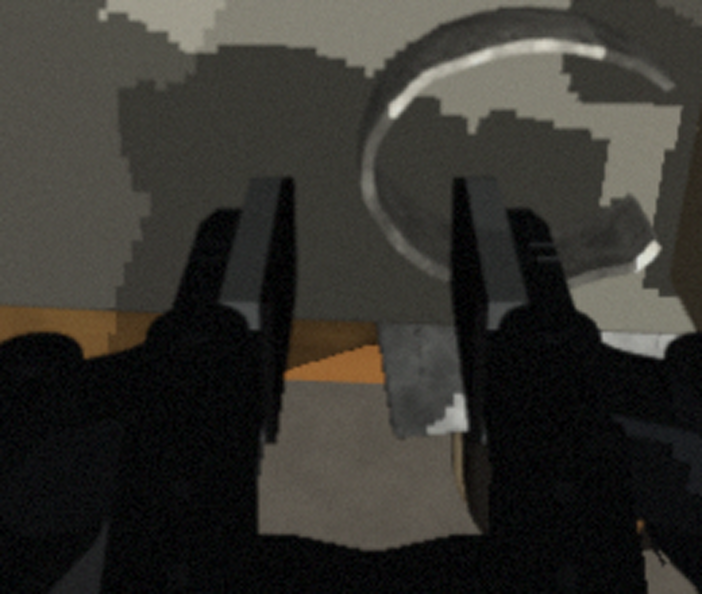

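Call:
carry_out --steps '[-0.02,0,-0.4,0,0,0,0,0,-0.35,0,0,0,0,0,-0.15,0,0,0,0,0,0,0,0,0]'

```text
time_s: 27.88
tool_pos: [0.5261, -0.1948, 0.0138]
tcp_rot: [2.28, -2.161, -0.002]
ft_force: [0.1, -0.7, -0.3]
finger_gap: 0.0258
```

Call:
carry_out --steps '[0,0,0,0,0,0,0,0,0,0,0,0,0,0,0,0,0,0,0,0,0,0,0,0]' --fingers -1

```text
time_s: 28.38
tool_pos: [0.5264, -0.1949, 0.0147]
tcp_rot: [-2.28, 2.161, -0.001]
ft_force: [-0.0, 1.2, 1.0]
finger_gap: 0.0119
```

```bash
python3 - <<'E'
from m import *
go(.527,-.1945,.0145,3)
c=snap('wrist','w16')
E
```

```text
t 28.375 tcp [ 0.5264 -0.1949  0.0147] yaw 3.08 tilt [ 0.0002 -0.0002] gap 0.0119 F [-0.   1.2  1. ]
rows: d/40mm [ 0.016  0.009 -0.005] dyaw/8 -0.01
```

View pics/w16.png

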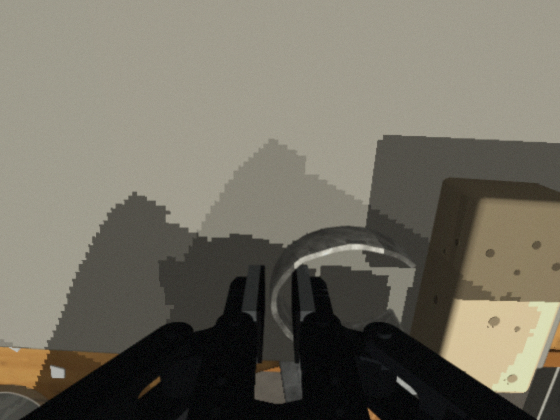

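Call:
carry_out --steps '[0,0,0.4,0,0,0,0,0,0.7,0,0,0,0,0,0.6,0,0,0,0.15,0.6,0,0,0,0,0.2,0.9,0,0,0,0,0.2,0.9,0,0,0,0,0.2,0.9,0,0,0,0,0.2,0.9,0,0,0,0,0.2,0.9,0,0,0,0,0.2,0.9,0,0,0,0,0.2,0.9,0,0,0,0,0.1,0.6,0,0,0,0]'

```text
time_s: 29.92
tool_pos: [0.5926, 0.1068, 0.0837]
tcp_rot: [-2.281, 2.159, -0.001]
ft_force: [0.1, -0.2, -0.2]
finger_gap: 0.0117
```

Call:
carry_out --steps '[0,0,-0.6,0,0,0,0,0,0,0,0,0,0,0,0,0,0,0]'

```text
time_s: 30.3
tool_pos: [0.5926, 0.1049, 0.0596]
tcp_rot: [-2.28, 2.161, -0.001]
ft_force: [0.6, -0.5, -1.0]
finger_gap: 0.012
```

```bash
python3 - <<'E'
from m import *
go(.5926,.1055,.024,3)
c=snap('wrist','w17')
E
```

```text
t 30.3 tcp [0.5926 0.1049 0.0596] yaw 3.06 tilt [ 0.0007 -0.    ] gap 0.012 F [ 0.6 -0.5 -1. ]
rows: d/40mm [ 0.     0.015 -0.889] dyaw/8 -0.008
```

View pics/w17.png

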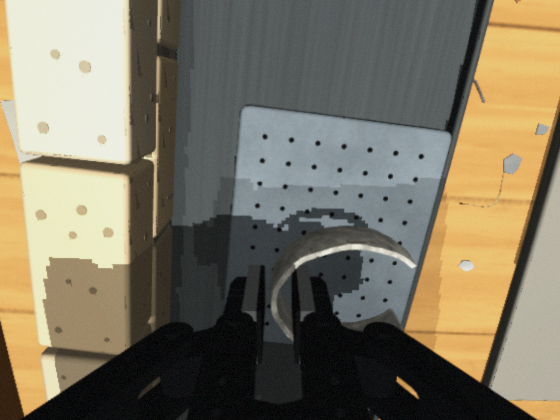

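Call:
carry_out --steps '[0,0.01,-0.5,0,0,0,0,0,-0.3,0,0,0,0,0,-0.1,0,0,0,0,0,-0.02,0,0,0,0,0,0,0,0,0]'

```text
time_s: 30.98
tool_pos: [0.5922, 0.1054, 0.0227]
tcp_rot: [2.28, -2.161, 0.0]
ft_force: [-3.3, -1.3, 6.4]
finger_gap: 0.0112
```

Contact with the pad. Release and rise.

Call:
carry_out --steps '[0,0,0.01,0,0,0,0,0,0,0,0,0,0,0,0,0,0,0]' --fingers -0.4

```text
time_s: 31.35
tool_pos: [0.5924, 0.1056, 0.0222]
tcp_rot: [-2.28, 2.161, -0.0]
ft_force: [-0.0, 0.1, -0.4]
finger_gap: 0.0257
```

Call:
carry_out --steps '[0,0,0.3,0,0,0,0,0,0.7,0,0,0,-0.4,0,0.8,0,0,0,-0.8,-0.3,0.8,0,0,0,-0.8,-0.3,0.4,0,0,0,0,0,0,0,0,0,0,0,0,0,0,0]'

```text
time_s: 32.22
tool_pos: [0.5131, 0.0817, 0.1426]
tcp_rot: [-2.28, 2.16, -0.002]
ft_force: [0.4, 0.2, -0.5]
finger_gap: 0.0257
```

```bash
python3 - <<'E'
from m import *
go(.5363,-.28,.12,0)
c=snap('wrist','w18')
cv2.imwrite('pics/w18z.png',cv2.resize(c['pixels'][60:260,230:430],None,fx=3,fy=3,interpolation=cv2.INTER_CUBIC))
E
```

```text
t 32.225 tcp [0.5131 0.0817 0.1426] yaw 3.07 tilt [ 0.0013 -0.    ] gap 0.0257 F [ 0.4  0.2 -0.5]
rows: d/40mm [ 0.581 -9.041 -0.564] dyaw/8 -0.384
```

View pics/w18.png

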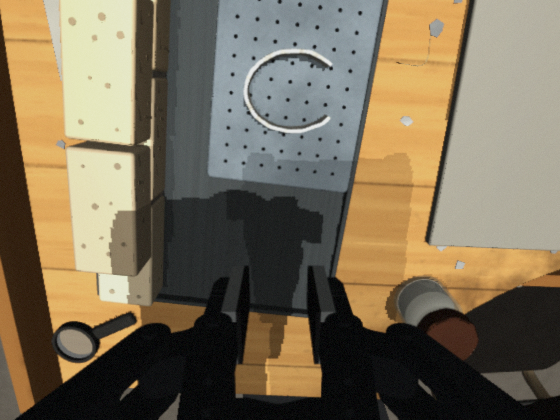

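View pics/w18z.png

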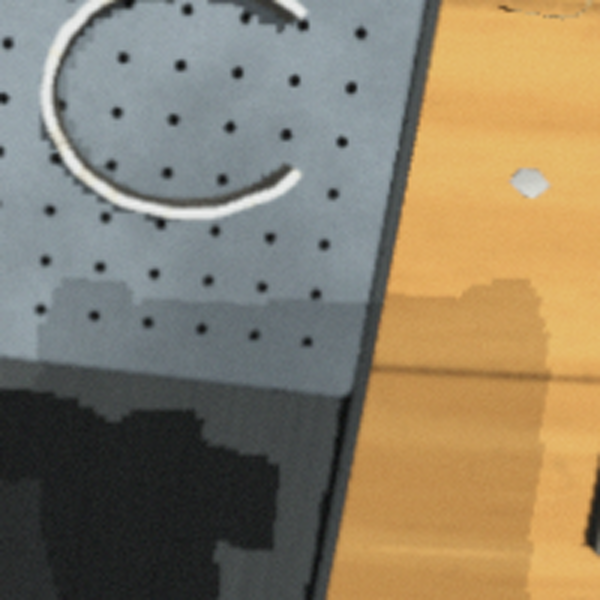

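```bash
python3 - <<'E'
from m import *
c=load('w18')
for n,q,z in [('L',(244,92),.04),('T',(295,49),.04),('B',(290,132),.04),('t1',(333,66),.04),('t2',(329,119),.04),('padL',(208,178),.018),('padR',(346,192),.018)]: print(n,H(at(c,*q,z)))
c=load('w4')
for p in [(241,13),(492,32),(458,357),(229,341)]: print('pad',H(at(c,*f4(*p),.018)))
E
```

```text
L [ -5.  -12.6]
T [ 24.3 -41.8]
B [-26.7 -45.2]
t1 [ 17.3 -66.9]
t2 [-15.3 -69.6]
padL [-70.2  10.7]
padR [-68.9 -94.5]
pad [66.7 10.1]
pad [ 67.1 -95. ]
pad [-69.1 -95.4]
pad [-69.2  10.6]
```

Call:
carry_out --steps '[0.03,-0.6,0,0,0,-0.04,0.05,-0.9,0,0,0,-0.05,0.05,-0.9,0,0,0,-0.05,0.05,-0.9,0,0,0,-0.05,0.05,-0.9,0,0,0,-0.05,0.05,-0.9,0,0,0,-0.05,0.05,-0.9,0,0,0,-0.05,0.1,-0.9,0,0,0,-0.05,0.1,-0.9,-0.2,0,0,0,0.05,-0.9,-0.2,0,0,0,0,-0.34,-0.3,0,0,0,0,0,0,0,0,0]' --fingers 0.4 --squeeze 70

```text
time_s: 33.78
tool_pos: [0.5351, -0.28, 0.1124]
tcp_rot: [2.219, -2.223, -0.004]
ft_force: [0.7, 0.9, -0.1]
finger_gap: 0.0596
```

Call:
carry_out --steps '[0,0,0,0,0,0]'

```text
time_s: 33.9
tool_pos: [0.5356, -0.279, 0.114]
tcp_rot: [2.222, -2.221, -0.001]
ft_force: [0.1, 0.4, 0.0]
finger_gap: 0.0596
```

```bash
python3 - <<'E'
from h import *
go(.5363,-.2798,.02,0)
c=snap('wrist','w19')
E
```

```text
t 33.9 tcp [ 0.5356 -0.279   0.114 ] yaw 0.01 tilt [-0.0006  0.0004] gap 0.0596 F [0.1 0.4 0. ]
rows: d/40mm [ 0.017 -0.02  -2.35 ] dyaw/8 -0.001
```

View pics/w19.png

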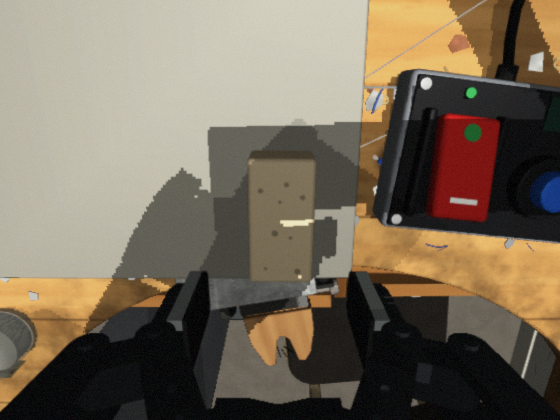

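Call:
carry_out --steps '[0.02,-0.02,-0.8,0,0,0,0,0,-0.8,0,0,0,0,0,-0.5,0,0,0,0,0,-0.22,0,0,0,0,0,0,0,0,0]'

```text
time_s: 34.58
tool_pos: [0.5365, -0.2804, 0.0215]
tcp_rot: [2.221, -2.221, -0.0]
ft_force: [0.8, 0.4, 0.0]
finger_gap: 0.0597
```

Call:
carry_out --steps '[0,0,0,0,0,0,0,0,0,0,0,0,0,0,0,0,0,0,0,0,0,0,0,0]' --fingers -1

```text
time_s: 35.08
tool_pos: [0.5369, -0.281, 0.0227]
tcp_rot: [-2.22, 2.222, -0.003]
ft_force: [-0.3, 0.9, 5.8]
finger_gap: 0.0408
```

```bash
python3 - <<'E'
from h import *
go(.5573,.1893,.140,-3.7)
E
```

```text
t 35.075 tcp [ 0.5369 -0.281   0.0227] yaw -0.04 tilt [ 0.0017 -0.001 ] gap 0.0408 F [-0.3  0.9  5.8]
rows: d/40mm [ 0.511 11.757  2.933] dyaw/8 -0.457
```

Call:
carry_out --steps '[0,0,0.4,0,0,0,0,0,0.8,0,0,0,0,0,0.9,0,0,0,0,0.6,0.8,0,0,0,0.05,0.9,0,0,0,-0.1,0.05,0.9,0,0,0,-0.1,0.05,0.9,0,0,0,-0.1,0.05,0.9,0,0,0,-0.1,0.05,0.9,0,0,0,-0.05,0.05,0.9,0,0,0,0,0.05,0.9,0,0,0,0,0.05,0.9,0,0,0,0]'

```text
time_s: 36.58
tool_pos: [0.5523, 0.0323, 0.1386]
tcp_rot: [-2.149, 2.29, -0.002]
ft_force: [0.1, -0.3, -2.4]
finger_gap: 0.0402
```

Call:
carry_out --steps '[0.05,0.9,0,0,0,0,0.05,0.9,0,0,0,0,0,0.9,0,0,0,0,0,0.9,0,0,0,0,0,0.3,0,0,0,0,0,0,0,0,0,0,0,0,0,0,0,0]'

```text
time_s: 37.45
tool_pos: [0.5564, 0.1862, 0.1376]
tcp_rot: [2.149, -2.291, 0.0]
ft_force: [-0.3, 0.2, -1.5]
finger_gap: 0.041
```

```bash
python3 - <<'E'
from m import *
go(.5577,.1892,.085,-3.7); print(H(status.sense()['tool_pos']))
c=snap('wrist','w20')
E
```

```text
t 37.45 tcp [0.5564 0.1862 0.1376] yaw -3.68 tilt [ 0.     -0.0003] gap 0.041 F [-0.3  0.2 -1.5]
rows: d/40mm [ 0.034  0.075 -1.315] dyaw/8 -0.003
[-44.7  63. ]
```

View pics/w20.png

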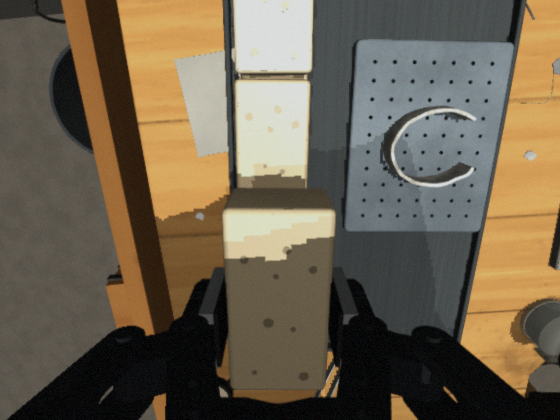

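```bash
python3 - <<'E'
from m import *
c=load('w20')
for q in [(234,73),(312,73),(236,81),(310,81),(237,175),(307,175)]: print(q,H(at(c,*q,.072)))
for q in [(223,210),(334,210)]: print('held',q,H(at(c,*q,.1376+.0033+.016)))
E
```

```text
(234, 73) [44.8 87.1]
(312, 73) [44.8 45.2]
(236, 81) [40.7 86.2]
(310, 81) [40.7 46.1]
(237, 175) [-11.3  87.4]
(307, 175) [-11.4  46.5]
held (223, 210) [-4.1 83.3]
held (334, 210) [-4.1 43.6]
```

Call:
carry_out --steps '[0.03,0.07,-0.6,0,0,0,0,0,-0.5,0,0,0,0,0,-0.12,0,0,0,0,0,0,0,0,0,0,0,0,0,0,0]'

```text
time_s: 38.12
tool_pos: [0.5579, 0.1898, 0.0893]
tcp_rot: [-2.149, 2.29, -0.001]
ft_force: [-0.2, -0.2, -0.7]
finger_gap: 0.0404
```

```bash
python3 - <<'E'
from m import *
go(.5577,.1892,.085,-3.7); print(H(status.sense()['tool_pos']))
E
```

```text
t 38.125 tcp [0.5579 0.1898 0.0893] yaw -3.65 tilt [0.0011 0.0001] gap 0.0404 F [-0.2 -0.2 -0.7]
rows: d/40mm [-0.005 -0.015 -0.108] dyaw/8 -0.006
[-43.3  66.7]
```

Call:
carry_out --steps '[0,-0.01,-0.08,0,0,0,0,0,-0.03,0,0,0,0,0,0,0,0,0]'

```text
time_s: 38.5
tool_pos: [0.5576, 0.1895, 0.0847]
tcp_rot: [-2.15, 2.29, -0.001]
ft_force: [-1.3, -0.9, 4.7]
finger_gap: 0.0405
```

Call:
carry_out --steps '[0,0,0,0,0,0,0,0,0,0,0,0,0,0,0,0,0,0]' --fingers 0.4

```text
time_s: 38.88
tool_pos: [0.5575, 0.1896, 0.0841]
tcp_rot: [2.15, -2.291, 0.0]
ft_force: [0.3, -0.4, 0.2]
finger_gap: 0.0597
```

Call:
carry_out --steps '[0,0,0.3,0,0,0,0,0,0.8,0,0,0,-0.1,-0.1,0.8,0,0,0,-0.6,-0.3,0.9,0,0,0,-0.6,-0.9,0.9,0,0,0,0,-0.9,0.5,0,0,0,0,0,0,0,0,0,0,0,0,0,0,0]'

```text
time_s: 39.88
tool_pos: [0.5054, 0.1017, 0.2523]
tcp_rot: [-2.149, 2.291, -0.0]
ft_force: [0.8, -0.1, -1.6]
finger_gap: 0.0597
```

```bash
python3 - <<'E'
from m import *
go(.5607,-.4425,.1,-5)
c=snap('wrist','w21');s=snap('scene','s21')
cv2.imwrite('pics/w21z.png',cv2.resize(c['pixels'][0:240,130:400],None,fx=2.5,fy=2.5,interpolation=cv2.INTER_CUBIC))
E
```

```text
t 39.875 tcp [0.5054 0.1017 0.2523] yaw -3.67 tilt [0.0002 0.0001] gap 0.0597 F [ 0.8 -0.1 -1.6]
rows: d/40mm [  1.382 -13.606  -3.808] dyaw/8 -0.167
```

View pics/w21z.png

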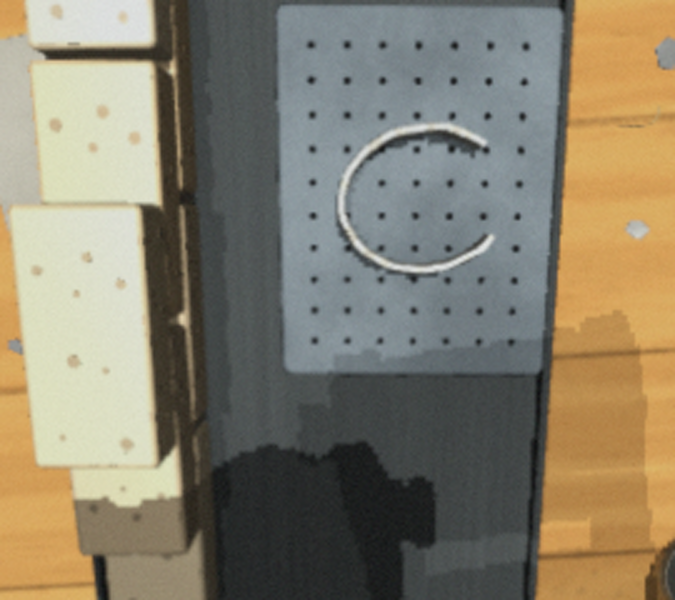

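View pics/s21.png

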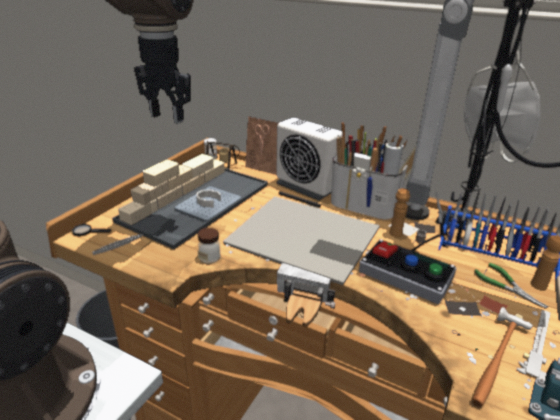

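```bash
python3 - <<'E'
from m import *
c=load('w21'); f=lambda p:(130+p[0]/2.5-.3,p[1]/2.5-.3)
for n,z,pts in [('b1',.104,[(11,206),(142,206),(157,466),(36,466)]),('a2',.072,[(33,62),(160,62)]),('a3',.072,[(30,45),(158,48)]),('a1',.072,[(188,552),(80,555)]),('cuff',.04,[(339,200),(425,123),(415,272)]),('pad',.018,[(279,7),(563,8),(540,375),(286,372)])]:
    print(n,[H(at(c,*f(p),z)).tolist() for p in pts])
E
```

```text
b1 [[-3.8, 85.1], [-4.1, 45.1], [-85.6, 46.5], [-85.6, 86.7]]
a2 [[40.8, 84.8], [40.4, 43.7]]
a3 [[45.8, 85.3], [44.5, 44.0]]
a1 [[-127.9, 44.9], [-129.1, 86.2]]
cuff [[-1.5, -12.6], [24.9, -43.8], [-27.2, -41.0]]
pad [[66.9, 9.6], [66.8, -95.5], [-69.7, -94.6], [-68.5, 10.7]]
```

Call:
carry_out --steps '[0.1,-0.6,0,0,0,0,0.1,-0.95,0,0,0,0,0.1,-0.95,0,0,0,0,0.1,-0.95,0,0,0,0,0.1,-0.95,0,0,0,0,0.1,-0.95,0,0,0,0,0.1,-0.95,0,0,0,0,0.1,-0.95,0,0,0,0,0.1,-0.95,0,0,0,0,0.1,-0.95,0,0,0,0,0.1,-0.95,-0.2,0,0,0,0.1,-0.95,-0.4,0,0,0]' --fingers -1

```text
time_s: 41.48
tool_pos: [0.5543, -0.341, 0.2274]
tcp_rot: [2.151, -2.29, -0.0]
ft_force: [-0.2, -0.1, 0.8]
finger_gap: 0.0002
```

Call:
carry_out --steps '[0.1,-0.95,-0.8,0,0,0,0.08,-0.95,-0.8,0,0,0,0,-0.65,-0.8,0,0,0,0,0,-0.5,0,0,0,0,0,0,0,0,0,0,0,0,0,0,0]'

```text
time_s: 42.22
tool_pos: [0.5615, -0.4416, 0.1133]
tcp_rot: [-2.151, 2.289, -0.002]
ft_force: [0.3, -0.2, 0.6]
finger_gap: -0.0
```

```bash
python3 - <<'E'
from m import *
go(.5607,-.4425,.062,-3.7)
c=snap('wrist','w22')
E
```

```text
t 42.225 tcp [ 0.5615 -0.4416  0.1133] yaw -3.57 tilt [ 0.0009 -0.0008] gap -0.0 F [ 0.3 -0.2  0.6]
rows: d/40mm [-0.021 -0.023 -1.282] dyaw/8 -0.017
```

View pics/w22.png

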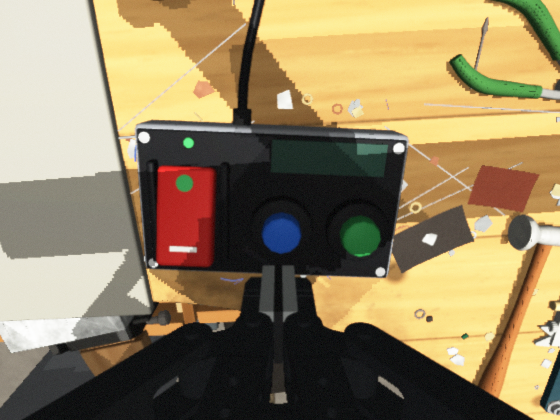

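```bash
python3 - <<'E'
from h import *
c=load('w22')
for p in [(282,233),(361,237)]: print(at(c,*p,.053))
E
```

```text
[ 0.56031851 -0.44353799  0.053     ]
[ 0.5546691  -0.49108681  0.053     ]
```

Call:
carry_out --steps '[-0.02,-0.02,-0.6,0,0,0,0,0,-0.5,0,0,0,0,0,-0.2,0,0,0,0,0,0,0,0,0,0,0,0,0,0,0]'

```text
time_s: 42.9
tool_pos: [0.5602, -0.4435, 0.0609]
tcp_rot: [2.15, -2.291, 0.002]
ft_force: [-0.6, 0.1, -0.3]
finger_gap: -0.0001
```

Call:
carry_out --steps '[0,0,-0.2,0,0,0,0,0,-0.1,0,0,0,0,0,-0.05,0,0,0,0,0,0,0,0,0]'

```text
time_s: 43.4
tool_pos: [0.5607, -0.444, 0.0506]
tcp_rot: [-2.15, 2.291, -0.007]
ft_force: [-7.5, 6.1, 34.0]
finger_gap: -0.0001
```

```bash
python3 - <<'E'
from m import *
go(.5607,-.4435,.047,-3.7)
c=snap('wrist','w23');s=snap('scene','s23')
a_=cv2.resize(c['pixels'][180:320,200:400],None,fx=3,fy=3,interpolation=cv2.INTER_CUBIC)
cv2.imwrite('pics/w23z.png',a_)
cv2.imwrite('pics/s23z.png',cv2.resize(s['pixels'][210:310,340:480],None,fx=5,fy=5,interpolation=cv2.INTER_CUBIC))
go(.5607,-.4435,.047,-3.7)
E
```

```text
t 43.4 tcp [ 0.5607 -0.444   0.0506] yaw -3.63 tilt [ 0.0029 -0.003 ] gap -0.0001 F [-7.5  6.1 34. ]
rows: d/40mm [ 0.     0.011 -0.089] dyaw/8 -0.009
t 43.5 tcp [ 0.5607 -0.444   0.0506] yaw -3.63 tilt [ 0.003  -0.0031] gap -0.0002 F [-7.3  7.7 33.1]
rows: d/40mm [ 0.     0.012 -0.09 ] dyaw/8 -0.009
```

View pics/w23z.png

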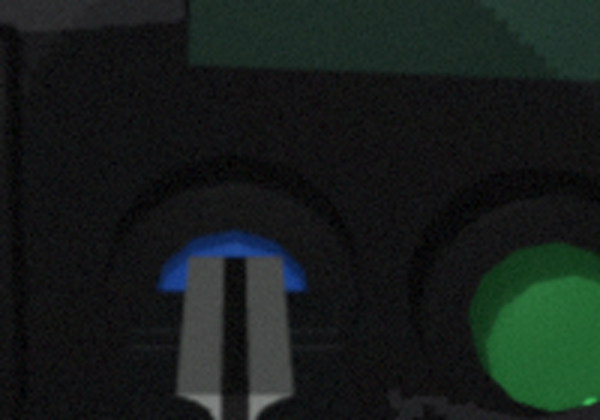

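View pics/s23z.png

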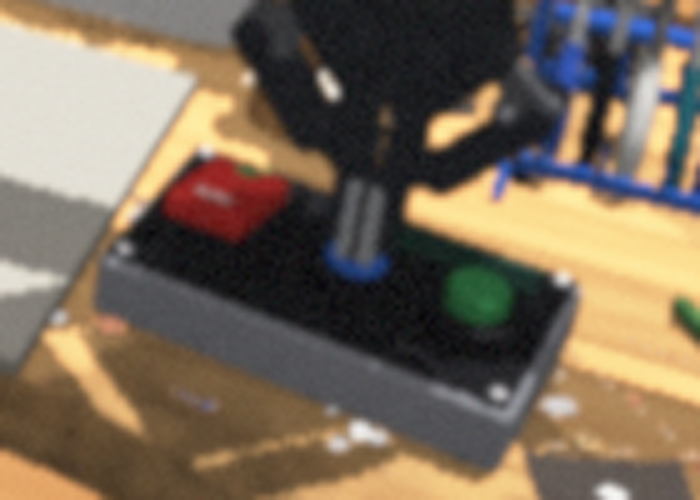

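Call:
carry_out --steps '[0,0,0.3,0,0,0,0,0,0.5,0,0,0,0,0,0,0,0,0,0,0,0,0,0,0]'

```text
time_s: 44.0
tool_pos: [0.5597, -0.4431, 0.0776]
tcp_rot: [2.15, -2.291, -0.001]
ft_force: [0.0, -0.2, -0.7]
finger_gap: -0.0001
```

```bash
python3 - <<'E'
from m import *
go(.5555,-.4905,.061,-3.7)
c=snap('wrist','w24')
a_=cv2.resize(c['pixels'][180:320,200:400],None,fx=3,fy=3,interpolation=cv2.INTER_CUBIC)
cv2.imwrite('pics/w24z.png',a_)
E
```

```text
t 44.0 tcp [ 0.5597 -0.4431  0.0776] yaw -3.64 tilt [-0.0005  0.0004] gap -0.0001 F [ 0.  -0.2 -0.7]
rows: d/40mm [-0.105 -1.186 -0.416] dyaw/8 -0.008
```

View pics/w24z.png

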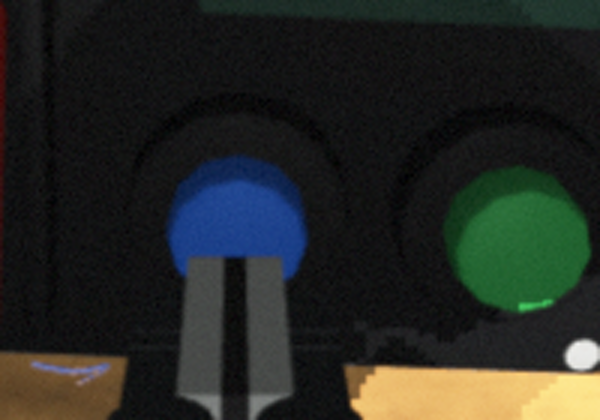

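Call:
carry_out --steps '[-0.05,-0.6,0,0,0,0,-0.05,-0.58,0,0,0,0,0,0,0,0,0,0,0,0,-0.4,0,0,0,0,0,0,0,0,0,0,0,0,0,0,0]'

```text
time_s: 44.8
tool_pos: [0.5561, -0.4898, 0.0618]
tcp_rot: [2.151, -2.29, -0.001]
ft_force: [-0.9, -0.0, 1.0]
finger_gap: -0.0002
```

```bash
python3 - <<'E'
from m import *
go(.5557,-.4905,.047,-3.7)
c=snap('wrist','w25')
cv2.imwrite('pics/w25z.png',cv2.resize(c['pixels'][180:320,180:380],None,fx=3,fy=3,interpolation=cv2.INTER_CUBIC))
E
```

```text
t 44.8 tcp [ 0.5561 -0.4898  0.0618] yaw -3.6 tilt [-0.0005  0.0004] gap -0.0002 F [-0.9 -0.   1. ]
rows: d/40mm [-0.01  -0.017 -0.37 ] dyaw/8 -0.012
```

View pics/w25z.png

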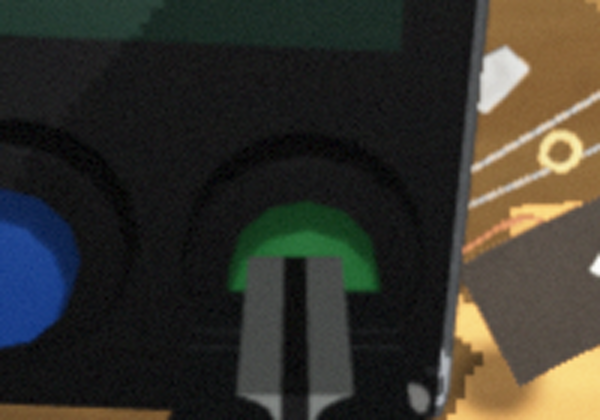

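Call:
carry_out --steps '[0,0,-0.2,0,0,0,0,0,-0.1,0,0,0,0,0,-0.06,0,0,0,0,0,0,0,0,0]'

```text
time_s: 45.35
tool_pos: [0.5565, -0.4907, 0.0508]
tcp_rot: [-2.15, 2.291, -0.004]
ft_force: [-4.5, 6.1, 23.2]
finger_gap: 0.0001
```

```bash
python3 - <<'E'
from m import *
go(.5557,-.4905,.047,-3.7)
c=snap('wrist','w26')
cv2.imwrite('pics/w26z.png',cv2.resize(c['pixels'][180:320,180:380],None,fx=3,fy=3,interpolation=cv2.INTER_CUBIC))
E
```

```text
t 45.35 tcp [ 0.5565 -0.4907  0.0508] yaw -3.63 tilt [ 0.0019 -0.0019] gap 0.0001 F [-4.5  6.1 23.2]
rows: d/40mm [-0.02   0.006 -0.095] dyaw/8 -0.009
```

View pics/w26z.png

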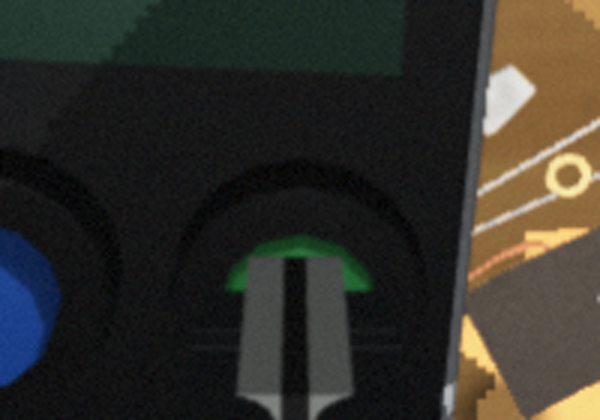

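Bottomed on its stop at the same height as the blue key. Lift away and check everything.

Call:
carry_out --steps '[0,0,0.3,0,0,0,0,0,0.8,0,0,0,0,0,0.9,0,0,0,-0.5,0,0.9,0,0,0,-0.8,0,0.8,0,0,0,-0.8,-0.5,0,0,0,0,-0.8,-0.5,0,0,0,0,0,0,0,0,0,0,0,0,0,0,0,0]'

```text
time_s: 46.52
tool_pos: [0.4401, -0.5302, 0.1955]
tcp_rot: [-2.149, 2.291, 0.001]
ft_force: [0.2, -0.4, 0.8]
finger_gap: 0.0001
```

```bash
python3 - <<'E'
from m import *
go(.5,-.5,.2,0)
c=snap('wrist','w27');t=snap('top','t27')['pixels'];s=snap('scene','s27')['pixels']
cv2.imwrite('pics/t27z.png',cv2.resize(t[130:280,140:420],None,fx=2.8,fy=2.8,interpolation=cv2.INTER_CUBIC))
cv2.imwrite('pics/s27z.png',cv2.resize(s[120:320,50:460],None,fx=1.9,fy=1.9,interpolation=cv2.INTER_CUBIC))
c=load('t27')
for n,p,z in [('b1',(-44,66),.104),('a3',(88,66),.072),('cuff',(0,-42),.04)]:
    x=a[0];cs,sn=np.cos(x[2]),np.sin(x[2]);h=np.array(p)/1000
    u=proj(c,[x[0]+cs*h[0]-sn*h[1],x[1]+sn*h[0]+cs*h[1],z]); print(n,np.round((u-[140,130])*2.8))
E
```

```text
t 46.525 tcp [ 0.4401 -0.5302  0.1955] yaw -3.65 tilt [-0.0002  0.0004] gap 0.0001 F [ 0.2 -0.4  0.8]
rows: d/40mm [1.498 0.755 0.112] dyaw/8 0.456
b1 [ 64. 243.]
a3 [ 85. 120.]
cuff [185. 214.]
```

View pics/t27z.png

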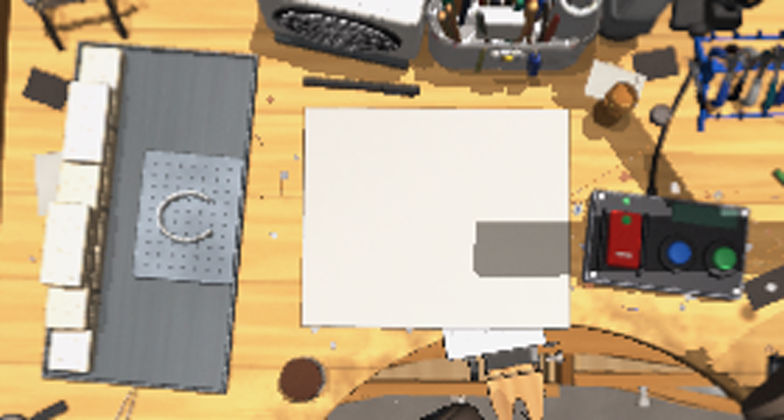

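View pics/s27z.png

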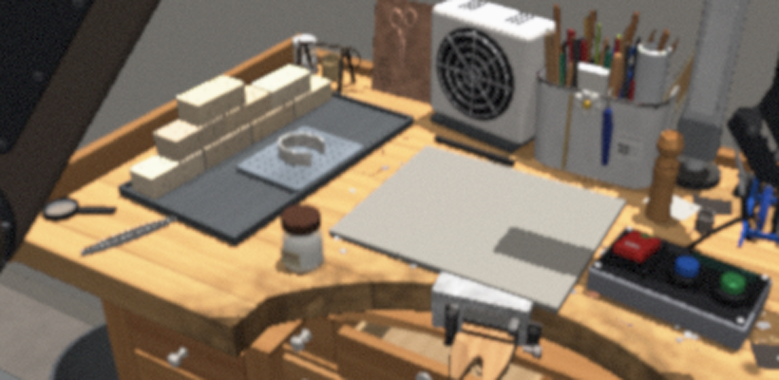

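```bash
python3 -c "
from rig import ticket
print(ticket.hand_in())"
```

```text
the job is handed in; nothing more can be done
None
```

The hearth is ready and the job is handed in, at about 46.5 s of the 210 s allowed. No verdict was reported.

- **Rocker:** I pushed the green-dotted end down before lifting any brick. Pictures taken after the push and at the end show that end down.
- **Bricks:** Four loose bricks were there. Three fill the second course, and the fourth is on the third course at `bed_b1`. Each measured within about 2 mm of its place and in line with the row.
- **Cuff:** It was knocked towards the last brick during the run. I measured it again and moved it before that brick. It now stands about 1 mm from the pad's centre, with its opening towards the pad's front edge.
- **Keys:** After the wall and cuff were done, I pressed blue. I saw it come up again before pressing green. Forces reached 34 N on blue and 23 N on green, well above the 5 N spring, so both were taken as fully down.

**Last check:** The final pictures show the wall and cuff standing, the board empty and the rocker on. Both keys are up, and the jar, ring clamp and marker are where they were.

**What disagreed:**
- The rocker push ended at 64 N at the wrist, under the 120 N limit but more than it needed.
- Both keys stopped with the TCP reading about 51 mm instead of the expected 47 mm. I put this down to the shut fingertips reaching slightly past the TCP; the pictures show the keys down.

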